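Sort two watch parts into their dishes and hold the dust case lid half open

ROBOT

A 6-joint arm with a two-finger parallel gripper is mounted at the origin on a cart in front of the work surface, level with it; the furniture and walls round the work are solid. World frame = base frame: x ahead of the robot, y to its left, z up, the work surface at z = 0. Lengths are in m, angles in degrees, forces in N, time in s.
With the tool pointing down it reaches from about 0.3 to 0.75 m from the base axis. Payload 8.5 kg.
Tool frame: the origin (TCP) lies midway between the tips of the shut fingers; the grasp point (between the pads) lies behind it (grasp_offset is the z of the grasp point in the tool frame, in m); z points along the fingers, y is the direction in which the jaws open and shut (so a half turn about z gives the same grasp; the last joint's range is limited). The gripper opens to 85 mm and grips with 20 to 120 N. Pads are 22 mm wide; open, the fingers measure 114 mm over their backs; the gripper's body (76 mm by 85 mm) begins 54 mm behind the grasp point. The pads swing forward as they close: fully open they stand 13 mm farther back than shut.
Start: joints at [-81.377, 21.807, 74.336, -0, 83.858, -12.336], TCP at [0.197, -0.514, 0.231] pointing down, gripper open.
Joint ranges: [-178.18, 178.18], [-50.72, 133.34], [12.68, 142.11], [-81.47, 261.47], [9.98, 163.14], [-165.26, 165.26]. Speed limits (degrees/s): [136.94, 136.94, 180, 180, 180, 180].

INTERFACE

Orientations are given as a 3x3 rotation matrix whose columns are the frame's x, y, z axes.
In Python, from rig import * gives the robot as it stands.
- The arm moves only by the shell command python3 -m pendant 'ROWS' [FORCE]. ROWS is JSON, one flat list of numbers, 7 for each row, row after row: the finger opening in mm, from 0 to 85.4, then the shift along the tool's x, y, z in units of 50 mm (1.0 is 50 mm), then the turn, a rotation vector about the tool's x, y, z in units of 8 degrees (1.0 is 8 degrees). In form: [hand, dx, dy, dz, wx, wy, wz, hand, dx, dy, dz, wx, wy, wz, ...]. A call has 1 to 12 rows; each row shifts and turns the commanded pose from where the row before left it, along the tool's axes as they then stand; what a row does not reach is not made up. A row lasts 1/10 s, in which the tool goes at most 50 mm and 8.59 degrees, less where a joint would pass 70% of its speed; a pose out of reach is approached as far as the arm can. A call is refused whole if a number of a shift passes 1 or a number of a turn 1, either way. A call with a gripper value outside its range is refused whole. The fingers move at their own pace and stop on an object; FORCE is the grip in N (left out, the last holds). Time passes only in rows, so rows that do not move let the fingers close. It gives the time, the measured TCP pose, the force and the opening at its end, in the units of the state.
- observe(): the state, without advancing time (a new reading comes with each control period).
- get_image(name): name is "scene" or "top" or "wrist"; returns a dict with "frame" (480x640x3 uint8, red, green, blue), "depth" (480x640 float32, m along the optical axis (not along the pixel's ray), 0 where there is no reading), "K" (3x3 intrinsics, pixels), "rvec" (rotation vector, rad) and "tvec" (3), from world to camera coordinates, as OpenCV has them. Camera axes: x right, y down, z forward; pixel columns grow to the right and rows downward; lengths in m; the calibration is good to about 2 mm. A picture is of the moment at which its call begins.
- close_job(): hands the job in, once; it reports no verdict.
The state is a dict: "time_s": time; "q": joint angles; "qvel": joint speeds; "joint_efforts": joint torques, N m; "position": TCP position; "tool_rot": TCP orientation; "ft_force": force on the tool from outside, world axes, zero at the start; "wrist_torque": the same for the moment, N m; "grip_width": finger opening in m.
Only numpy, scipy, OpenCV 4.12 (cv2) and the standard library are available. Lean on these libraries where they do the work, as an engineer would, in place of code of your own. Each camera call takes 0.05 s, during which the arm holds its last target.

TASK

Put the small brass barrel flat, gear rim up, in the round white cup and lay the steel watch case flat in the rectangular metal tray, leaving the other things on the bench where they are. Only then swing the lid of the wooden dust case, which has a brass tab at its front, half open, to 45 degrees, and hold it still there so that I can slide the two dishes in; nothing else may prop it. The lid falls shut by itself, so finish while still holding it: do not let go at the end.

Things in the scene. Friction and masses are not known exactly. Their poses are not given: they have to be found in the camera images.
- barrel_mid (a point): brass mainspring barrel: a loose round drum 33 mm across its toothed upper rim (30 mm across the drum below it), 14 mm tall, with a 6 mm steel stub 5 mm tall on top; stands upright on the bench, stub up. The point is its centre, 7 mm above its underside; z up
- watch_case_mid (a point): loose empty steel watch case: a ring 38 mm across with four lugs, 9 mm tall, lying flat. The point is its centre, 4.5 mm above its underside; 38 mm wide along its y (over the lugs, the way to grip it) and 38 mm along its x (46 mm with the small crown); z up
- cup: loose round shallow white parts cup, 68 mm across the rim, 12 mm tall, floor 2 mm thick, clear floor about 50 mm across; origin at the centre of its underside
- tray: loose rectangular shallow bare aluminium tray, 84 mm along its x, 116 mm along its y, 14 mm tall, walls and floor 3 mm thick; origin at the centre of its underside
- dust_case: wooden dust case fixed to the bench, open box 150 mm along its x, 190 mm along its y, 60 mm tall, closed by a hinged lid; origin at the centre of its underside; its x points from the front (tab side) to the back (hinge side), z up
- lid_tab (a point): grip point on the lid's brass tab: a flat tab 20 mm wide along the case's y and 10 mm thick, that stands 36 mm forward of the lid's front edge; the point is 22 mm forward of the front edge, mid-thickness, 172 mm from the hinge line along the lid and 5 mm above it (65 mm above the bench when shut). There is free space below and beside the tab. Pinched across its 20 mm width, it can turn between the fingers about the case's y
- lid_hinge (a point): middle of the lid's hinge line, at the top of the case's back wall, 60 mm above the bench; the hinge axis is the case's y
- case_lid (a joint): angle of the lid (wooden frame 150 x 190 x 10 mm with a clear pane, about 0.3 kg, hinged on the back wall of the dust case) in rad: 0 shut, grows as the tab swings up and back, 0.785 is half open (45 degrees), stop at 1.75. No spring: it falls shut by its weight
- brass_box: bystander: closed round brass box, 45 mm across, 23 mm tall; origin at the centre of its underside
- loupe: bystander: black eye loupe, 30 mm across, 31 mm tall; origin at the centre of its underside
- oil_bottle: bystander: small amber bottle with black cap, 44 mm across, 72 mm tall; origin at the centre of its underside
- movement_holder: bystander: small wooden holder with two metal jaws, 30 x 58 x 20 mm; origin at the centre of its underside

How it is judged:
By the outcome, as a careful person would: the job done as asked, in the order asked, and still so for the second after the job is handed in, while the arm keeps its last pose, push and grip.
It also fails if it takes over 58 s, if anything falls off the work surface, if the arm or the gripper's body presses on something with over 40 N, if the wrist force passes 120 N, or if a joint passes its speed limit or range.

## Working session

There is one attempt and no reset: what is moved stays moved. The work goes in short steps, Python scripts to look and compute and a shell command to move; the robot and the scene stay as the last step left them, time stands still between calls to the robot, and variables do not carry over. Pictures are saved under pics/ and viewed, and the job is handed in when it is done.

```bash
ls; mkdir -p pics; python3 - <<'E'
from rig import *
import cv2
s=observe();print(s)
for n in("scene","top","wrist"):
    im=get_image(n);cv2.imwrite(f"pics/{n}0.png",im["frame"][:,:,::-1]);print(n,im["K"],im["rvec"],im["tvec"])
    import numpy as np
    np.savez(f"{n}0.npz",**im)
E
```

```text
pics
{'time_s': 0.0, 'q': array([-8.13780879e+01,  2.18384865e+01,  7.43850589e+01,  5.70466098e-04,
        8.38577680e+01, -1.23346551e+01]), 'qvel': array([-4.89389856e-05, -2.42056520e-02, -5.02635454e-02, -3.03602015e-02,
       -6.67426383e-02, -1.37065170e-02]), 'joint_efforts': array([ 7.75595508e-04, -4.48462486e+01, -2.31278765e+01, -7.39128473e-05,
        4.86427685e-03, -3.68621880e-07]), 'position': array([ 0.19667786, -0.51331394,  0.23073345]), 'tool_rot': array([[ 9.33852232e-01,  3.57659009e-01, -2.02967536e-04],
       [ 3.57658930e-01, -9.33851228e-01,  1.40463147e-03],
       [ 3.12837617e-04, -1.38431139e-03, -9.99998993e-01]]), 'ft_force': array([-0.63131961, -0.28322406, -0.72505523]), 'wrist_torque': array([ 0.02209261, -0.02605554, -0.02922879]), 'grip_width': 0.08545837995738546}
scene [[469.0363212    0.         319.4810799 ]
 [  0.         469.0363212  240.78686034]
 [  0.           0.           1.        ]] [ 1.84081435 -1.09927441  0.63701186] [-0.37175895  0.27419416  0.69725883]
top [[560.00276661   0.         322.57091138]
 [  0.         560.00276661 240.94175944]
 [  0.           0.           1.        ]] [ 2.19559835 -2.13869014  0.11674259] [-0.12076103  0.58356022  1.43935702]
wrist [[407.29490023   0.         319.72703349]
 [  0.         407.29490023 239.18501243]
 [  0.           0.           1.        ]] [-2.38240582  1.63829432  0.24349074] [-0.54869624 -0.03845186  0.38039978]
```

View pics/scene0.png

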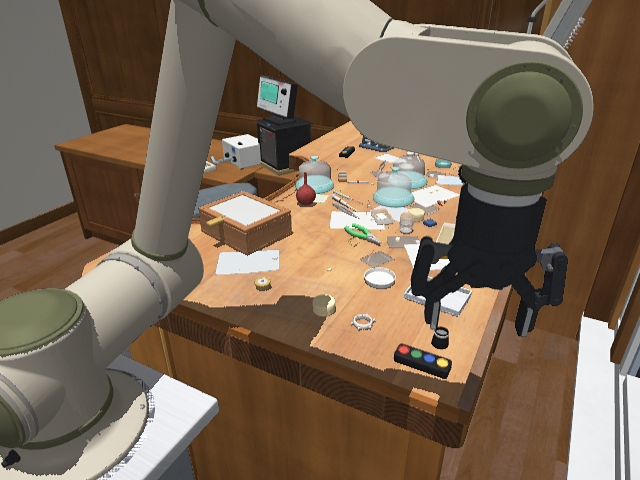

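View pics/top0.png

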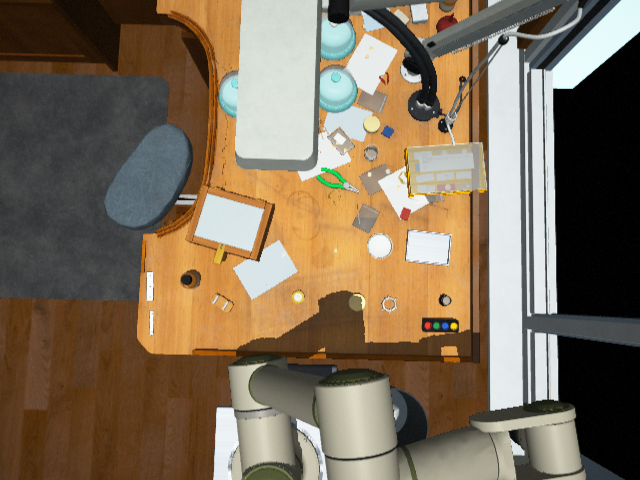

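View pics/wrist0.png

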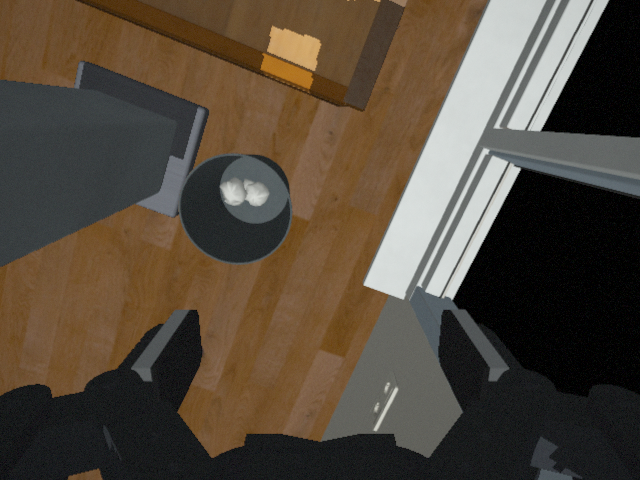

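```bash
python3 -c "
import rig;print([x for x in dir(rig) if x[0]!='_'])"; python3 -c "
import rig;print(getattr(rig,'grasp_offset',None))"
```

```text
['MotionError', 'close_job', 'get_image', 'grasp_offset', 'observe']
-0.0187
```

The overview shows the barrel at about (298,297) in the top view, the watch case at (389,303), the cup at (379,246), the tray at (428,248), and the dust case around (231,222) with its tab at (220,254). Next I'll zoom in and measure.

```bash
cat > h.py <<'E'
import numpy as np,cv2
def load(n): return dict(np.load(n+".npz"))
def ray(im,u,v):
    R,_=cv2.Rodrigues(im["rvec"]);c=-R.T@im["tvec"].ravel()
    d=R.T@np.linalg.inv(im["K"])@np.array([u,v,1.]);return c,d
def onplane(im,u,v,z):
    c,d=ray(im,u,v);return c+d*(z-c[2])/d[2]
def proj(im,p):
    return cv2.projectPoints(np.float64([p]),im["rvec"],im["tvec"],im["K"],None)[0].ravel()
def depthpt(im,u,v):
    c,d=ray(im,u,v);return c+d*im["depth"][int(v),int(u)]
def crop(im,x0,y0,x1,y1,s,fn):
    a=cv2.resize(im["frame"][y0:y1,x0:x1,::-1],None,fx=s,fy=s,interpolation=cv2.INTER_CUBIC);cv2.imwrite(fn,a)
E
python3 - <<'E'
from h import *
t=load("top0");crop(t,270,220,470,340,4,"pics/t1.png");crop(t,140,170,310,320,4,"pics/t2.png")
for n,(u,v,z) in dict(barrel=(298,297,.014),box=(357,302,.023),watch=(389.5,303.5,.009),cup=(379,246,.012),tray=(428,248,.014),tab=(220,254,.07),loupe=(445,300,.03),bottle=(190,279,.07),edge=(300,355,0)).items(): print(n,onplane(t,u,v,z).round(4),depthpt(t,u,v).round(3))
print("lampbox",depthpt(t,278,150).round(3),depthpt(t,240,150).round(3),depthpt(t,315,165).round(3),depthpt(t,278,60))
E
```

```text
barrel [ 0.4385 -0.0447  0.014 ] [ 0.439 -0.045  0.018]
box [ 0.4295 -0.1994  0.023 ] [ 0.43  -0.199  0.024]
watch [ 0.4278 -0.286   0.009 ] [ 0.428 -0.288 -0.006]
cup [ 0.579  -0.2557  0.012 ] [ 0.58  -0.257 -0.002]
tray [ 0.5769 -0.3857  0.014 ] [ 0.579 -0.389 -0.003]
tab [0.542  0.1551 0.07  ] [0.542 0.155 0.072]
loupe [ 0.4407 -0.4277  0.03  ] [ 0.441 -0.429  0.022]
bottle [0.4765 0.2282 0.07  ] [0.477 0.229 0.068]
edge [ 0.2873 -0.054   0.    ] [ 0.289 -0.055  0.016]
lampbox [ 0.651 -0.036  0.682] [0.648 0.02  0.686] [ 0.64  -0.091  0.64 ] [ 0.78763888 -0.03152128  0.68681187]
```

```bash
python3 - <<'E'
from h import *
s=load("scene0");crop(s,180,180,340,300,5,"pics/s1.png");crop(s,300,250,480,385,4,"pics/s2.png")
E
```

```text
(no output)
```

View pics/t1.png

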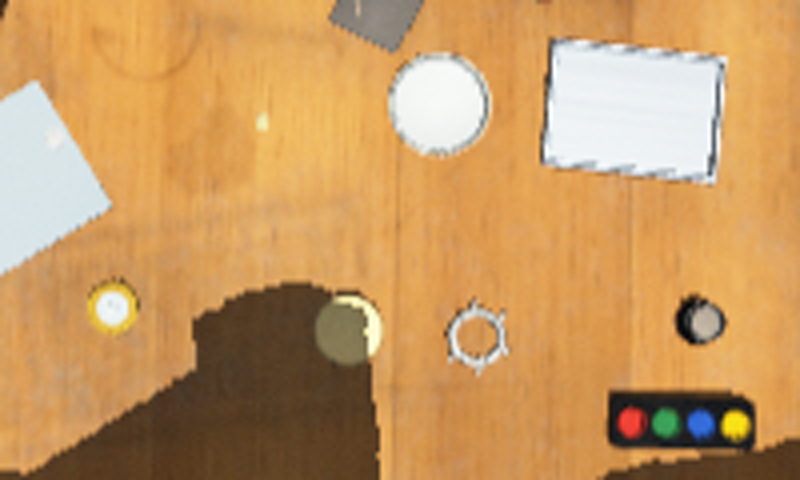

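View pics/t2.png

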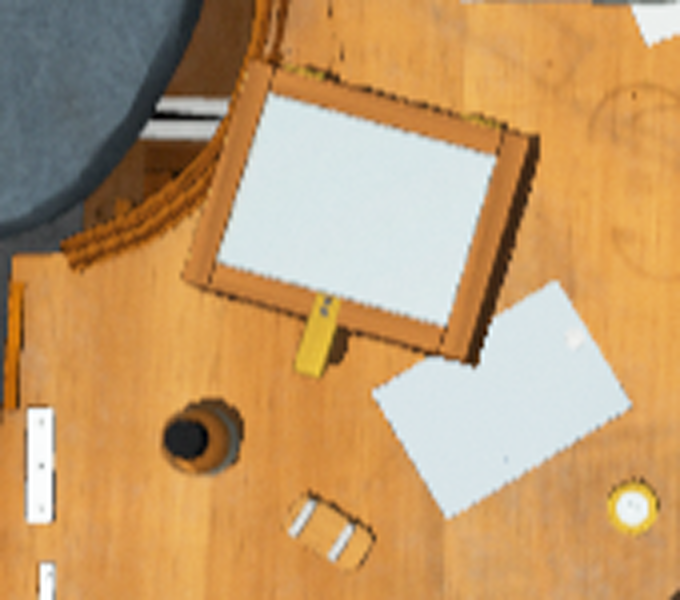

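View pics/s1.png

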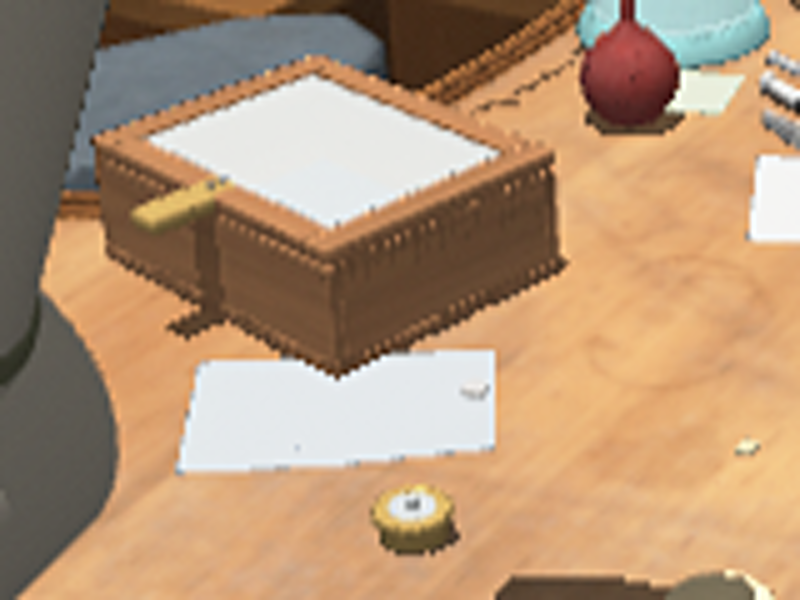

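View pics/s2.png

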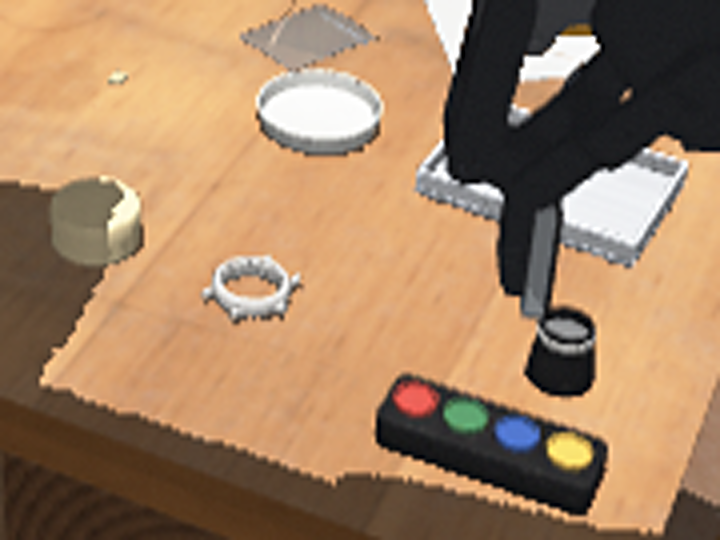

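The top view shows the targets clearly. The case is yawed, and the bottle and holder stay clear of the tab's approach path. Next are the case geometry, the wrist camera mounting and the first move.

```bash
cat >> h.py <<'E'
def plan(target,R,p,tool=None):
    d=R.T@(np.array(target)-p); return (d/0.05).round(3)
def tiltvec(R):  # rotvec in tool axes (8deg units) to bring tool z to down
    z=R.T@np.array([0,0,-1.]); ax=np.cross([0,0,1],z); return (np.degrees(ax)/8).round(3)
E
python3 - <<'E'
from h import *
from rig import *
t=load("top0");w=load("wrist0")
C=[onplane(t,u,v,.07) for u,v in[(206.2,185.5),(274.5,203.7),(259.5,260.5),(186.7,240.5)]]
print(np.round(C,4)); bl,br,fr,fl=C
cx=(bl+br-fl-fr);print("yaw",np.degrees(np.arctan2(cx[1],cx[0])), "from y",np.degrees(np.arctan2(*( (fl-fr+bl-br)[:2]*[-1,1]))),np.linalg.norm(bl-br),np.linalg.norm(fl-fr),np.linalg.norm(bl-fl),np.linalg.norm(br-fr))
s=observe();Rt=s["tool_rot"];R,_=cv2.Rodrigues(w["rvec"]);c=-R.T@w["tvec"].ravel()
print("cam in tool",Rt.T@(c-s["position"]),"\n",Rt.T@R.T)
print("move to barrel",plan([.41,-.06,.23],Rt,s["position"]))
E
```

```text
[[0.7184 0.1987 0.07  ]
 [0.6755 0.0208 0.07  ]
 [0.5281 0.0538 0.07  ]
 [0.5744 0.2416 0.07  ]]
yaw -14.59930094963996 from y -13.699442588331657 0.18303543344571047 0.1934439551859226 0.15027680448587047 0.15106065714997374
cam in tool [ 0.07292595 -0.00064341 -0.14356239] 
 [[-5.46604545e-05 -9.57384694e-01 -2.88815763e-01]
 [ 9.99999868e-01  9.53284040e-05 -5.05257748e-04]
 [ 5.11258380e-04 -2.88815753e-01  9.57384562e-01]]
move to barrel [ 7.227 -6.942  0.026]
```

```bash
python3 -m pendant '[85,0.66,-0.58,0.12,0,0,0, 85,0.66,-0.58,0.12,0,0,0, 85,0.66,-0.58,0.12,0,0,0, 85,0.66,-0.58,0.12,0,0,0, 85,0.66,-0.58,0.12,0,0,0, 85,0.66,-0.58,0.12,0,0,0, 85,0.66,-0.58,0.12,0,0,0, 85,0.66,-0.58,0.12,0,0,0, 85,0.66,-0.58,0.12,0,0,0, 85,0.66,-0.58,0.12,0,0,0, 85,0.66,-0.58,0.12,0,0,0, 85,0.66,-0.58,0.12,0,0,0]'
python3 -m pendant '[60,0,0,0,0,0,0, 60,0,0,0,0,0,0]'
python3 - <<'E'
from h import *
from rig import *
im=get_image("wrist");np.savez("w1.npz",**im);cv2.imwrite("pics/w1.png",im["frame"][:,:,::-1])
t=get_image("top");np.savez("t3.npz",**t);cv2.imwrite("pics/t3.png",t["frame"][:,:,::-1])
print(observe()["position"])
E
```

```text
time_s: 1.35
position: [0.4426, -0.0452, 0.1591]
tool_rot: [[0.934, 0.358, 0.0], [0.358, -0.934, -0.0], [0.0, 0.0, -1.0]]
ft_force: [1.1, -1.5, 0.1]
grip_width: 0.0853
time_s: 1.55
position: [0.442, -0.0462, 0.1591]
tool_rot: [[0.933, 0.36, -0.001], [0.36, -0.933, 0.0], [-0.001, -0.0, -1.0]]
ft_force: [-0.6, 0.6, -1.5]
grip_width: 0.0604
[ 0.44181778 -0.04765615  0.15934014]
```

View pics/w1.png

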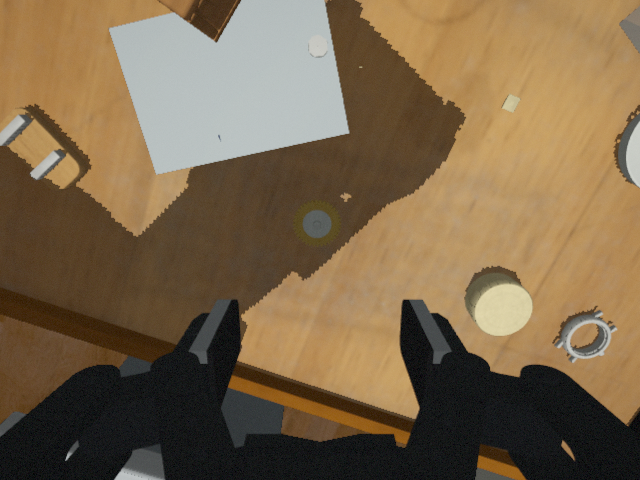

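The wrist view shows the barrel in shade at about (317,224), the brass box at (500,305) and the watch case at (588,337) with its lugs. Now I'll refine those positions.

```bash
python3 - <<'E'
from h import *
im=load("w1")
crop(im,270,180,370,270,6,"pics/w1b.png");crop(im,540,295,640,375,7,"pics/w1w.png")
hsv=cv2.cvtColor(im["frame"],cv2.COLOR_RGB2HSV)
print(hsv[224,290:345].tolist())
E
```

```text
[[16, 109, 84], [13, 108, 85], [17, 127, 86], [21, 158, 92], [21, 151, 93], [21, 151, 91], [21, 164, 84], [21, 168, 85], [23, 154, 88], [21, 156, 90], [22, 146, 91], [22, 151, 91], [23, 90, 88], [36, 14, 92], [60, 8, 93], [68, 11, 92], [90, 14, 93], [72, 14, 93], [60, 8, 95], [66, 14, 94], [73, 18, 97], [70, 16, 96], [60, 11, 92], [85, 17, 89], [68, 11, 94], [54, 13, 96], [75, 6, 91], [75, 11, 95], [60, 5, 94], [60, 8, 92], [66, 15, 87], [68, 11, 91], [80, 8, 90], [54, 13, 95], [68, 11, 92], [84, 14, 94], [80, 16, 94], [78, 14, 92], [75, 16, 95], [90, 5, 94], [68, 11, 96], [25, 83, 89], [22, 139, 92], [21, 150, 92], [22, 152, 89], [23, 170, 90], [22, 150, 90], [22, 150, 90], [23, 158, 92], [19, 144, 90], [20, 139, 92], [17, 120, 85], [14, 103, 82], [14, 111, 87], [16, 117, 83]]
```

View pics/w1b.png

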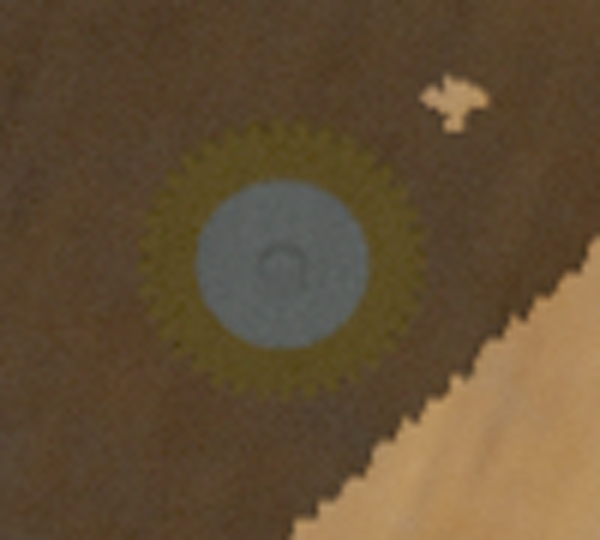

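View pics/w1w.png

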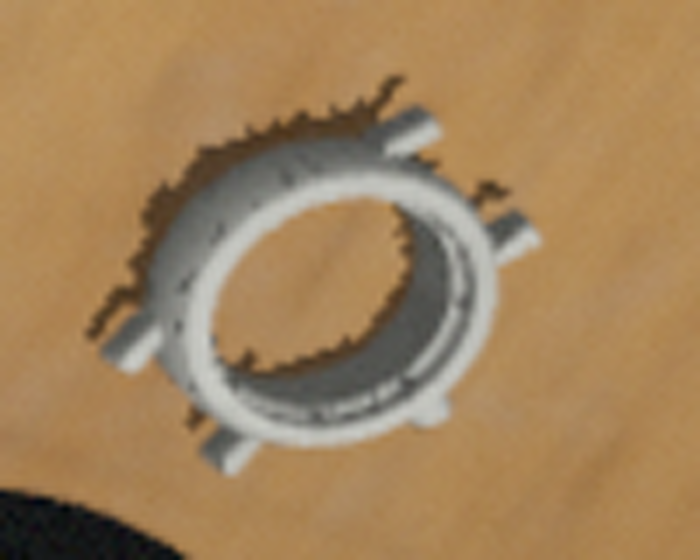

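```bash
cat > m.py <<'E'
from h import *
im=load("w1")
b=[onplane(im,270+283/6,180+264/6,z) for z in(.014,.019)];print("barrel",b[0].round(4))
P={k:onplane(im,540+u/7,295+v/7,z)for k,(u,v,z) in dict(A=(425,132,.0045),B=(525,233,.0045),C=(118,348,.0045),D=(222,455,.0045),crown=(435,415,.0045)).items()}
for k in P:print(k,P[k].round(4))
y=(P["A"]+P["B"]-P["C"]-P["D"])/2;c=(P["A"]+P["B"]+P["C"]+P["D"])/4
print("lugline",y.round(4),np.linalg.norm(y),np.degrees(np.arctan2(y[1],y[0])),"AB",np.linalg.norm(P["A"]-P["B"]),"centre",c.round(4),"crownvec",(P["crown"]-c).round(4))
E
python3 m.py
```

```text
barrel [ 0.4386 -0.0447  0.014 ]
A [ 0.4487 -0.2866  0.0045]
B [ 0.4417 -0.3046  0.0045]
C [ 0.4113 -0.2681  0.0045]
D [ 0.4031 -0.2873  0.0045]
crown [ 0.417  -0.3081  0.0045]
lugline [ 0.0381 -0.0179  0.    ] 0.04205195687839223 -25.18748005220521 AB 0.019360785945282514 centre [ 0.4262 -0.2866  0.0045] crownvec [-0.0092 -0.0215  0.    ]
```

```bash
python3 -m pendant '[50,-0.05,-0.07,0.6,0,0,0, 50,0,0,0.6,0,0,0, 50,0,0,0.6,0,0,0, 50,0,0,0.6,0,0,0, 50,0,0,0.4,0,0,0, 50,0,0,0.2,0,0,0, 50,0,0,0.13,0,0,0, 50,0,0,0,0,0,0, 50,0,0,0,0,0,0]' 30
python3 - <<'E'
from h import *
from rig import *
im=get_image("wrist");np.savez("w2.npz",**im);cv2.imwrite("pics/w2.png",im["frame"][:,:,::-1])
t=get_image("scene");crop(t,200,230,360,350,5,"pics/s2b.png")
print(observe()["position"],observe()["ft_force"])
E
```

```text
time_s: 2.55
position: [0.4389, -0.045, 0.0035]
tool_rot: [[0.934, 0.357, 0.001], [0.357, -0.934, -0.001], [0.001, 0.001, -1.0]]
ft_force: [-0.6, 0.5, -0.1]
grip_width: 0.0501
[ 0.43887331 -0.04481002  0.00358318] [-0.67468516 -0.39700923  0.81807791]
```

View pics/w2.png

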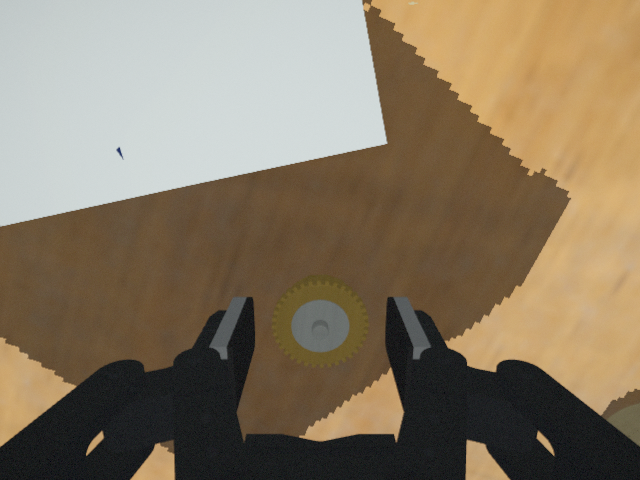

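View pics/s2b.png

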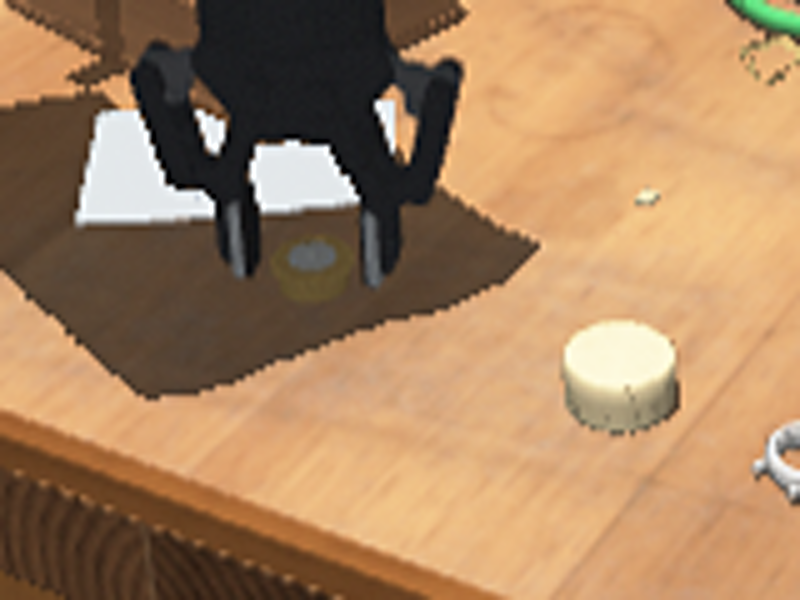

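The barrel at (320,323) sits centred between the pads, whose tips are at about (240,325) and (400,325). Closing.

```bash
python3 -m pendant '[25,0,0,0,0,0,0, 25,0,0,0,0,0,0, 25,0,0,0,0,0,0, 25,0,0,0,0,0,0, 25,0,0,0,0,0,0]' 35
python3 -m pendant '[25,0,0,-0.3,0,0,0, 25,0,0,-0.6,0,0,0, 25,0,0,-0.6,0,0,0, 25,0,0,-0.4,0,0,0, 25,0,0,0,0,0,0]'
python3 - <<'E'
from h import *
from rig import *
im=get_image("wrist");np.savez("w3.npz",**im);cv2.imwrite("pics/w3.png",im["frame"][:,:,::-1])
t=get_image("scene");crop(t,200,180,360,300,5,"pics/s3b.png")
t=get_image("top");np.savez("t4.npz",**t)
o=observe();p=o["position"];print(p,o["grip_width"])
t=load("t3")
# cup centre from top image: white mask
hsv=cv2.cvtColor(t["frame"],cv2.COLOR_RGB2HSV);crop(t,350,220,460,275,7,"pics/t3c.png")
E
```

```text
time_s: 3.15
position: [0.4388, -0.0447, 0.0036]
tool_rot: [[0.934, 0.358, 0.001], [0.358, -0.934, -0.001], [0.001, 0.001, -1.0]]
ft_force: [-0.9, 0.4, 8.0]
grip_width: 0.0303
time_s: 3.65
position: [0.4396, -0.0449, 0.1001]
tool_rot: [[0.934, 0.358, 0.005], [0.358, -0.934, -0.002], [0.004, 0.004, -1.0]]
ft_force: [0.0, 0.1, -1.0]
grip_width: 0.03
[ 0.43800165 -0.04440737  0.09713454] 0.029600426935020862
```

View pics/w3.png

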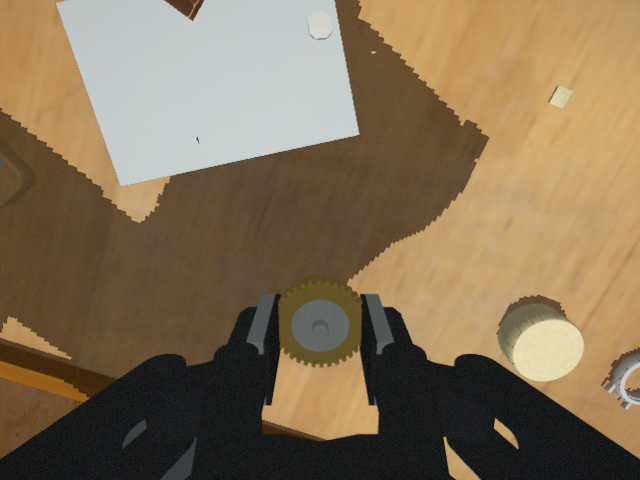

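View pics/t3c.png

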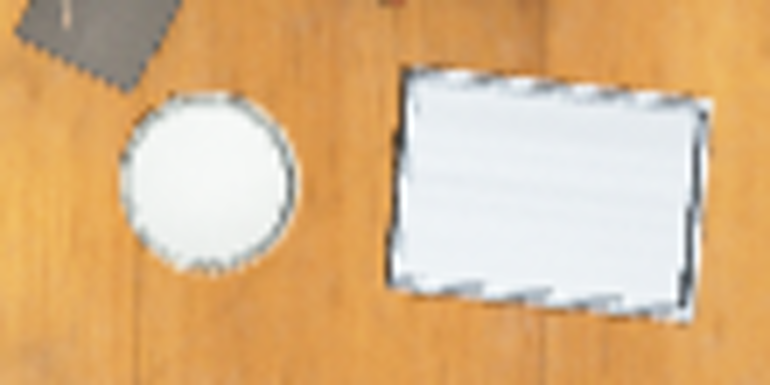

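View pics/s3b.png

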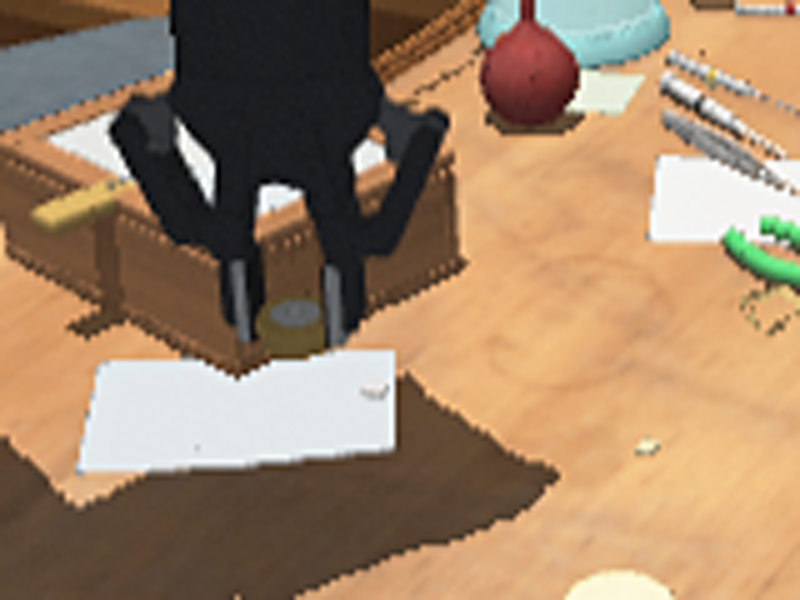

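The barrel is held level at about (320,323) in the wrist view, with the grip at 30 mm on the drum. Now the cup and tray positions.

```bash
python3 - <<'E'
from h import *
from rig import *
t=load("t3");hsv=cv2.cvtColor(t["frame"],cv2.COLOR_RGB2HSV)
m=cv2.inRange(hsv,(0,0,90),(179,75,255));
for nm,(x0,y0,x1,y1),z in(("cup",(360,228,398,265),.012),("tray",(402,226,456,270),.014)):
    k=m*0;k[y0:y1,x0:x1]=m[y0:y1,x0:x1]
    c=max(cv2.findContours(k,cv2.RETR_EXTERNAL,cv2.CHAIN_APPROX_NONE)[0],key=cv2.contourArea)
    r=cv2.minAreaRect(c);print(nm,r,onplane(t,*r[0],z).round(4))
    if nm=="tray":
        b=[onplane(t,*q,z) for q in cv2.boxPoints(r)];print(np.round(b,3))
    else:
        e=cv2.minEnclosingCircle(c);print(e,onplane(t,*e[0],z).round(4))
o=observe();print(o["position"]);print(plan([.579,-.257,.095],o["tool_rot"],o["position"]))
E
```

```text
cup ((379.5, 245.5), (25.0, 25.0), 90.0) [ 0.5804 -0.257   0.012 ]
((379.4146423339844, 245.756103515625), 13.015562057495117) [ 0.5797 -0.2568  0.012 ]
tray ((428.0914306640625, 247.17681884765625), (44.614341735839844, 32.13557434082031), 6.340191841125488) [ 0.5791 -0.3859  0.014 ]
[[ 0.542 -0.323  0.014]
 [ 0.627 -0.331  0.014]
 [ 0.617 -0.449  0.014]
 [ 0.532 -0.44   0.014]]
[ 0.43800165 -0.04440737  0.09713454]
[1.113 4.979 0.038]
```

```bash
python3 -m pendant '[25,0.14,0.62,0,0,0,0, 25,0.14,0.62,0,0,0,0, 25,0.14,0.62,0,0,0,0, 25,0.14,0.62,0,0,0,0, 25,0.14,0.62,0,0,0,0, 25,0.14,0.62,0,0,0,0, 25,0.14,0.62,0,0,0,0, 25,0.14,0.64,0,0,0,0, 25,0,0,0.5,0,0,0, 25,0,0,0.4,0,0,0, 25,0,0,0,0,0,0, 25,0,0,0,0,0,0]'
python3 - <<'E'
from h import *
from rig import *
im=get_image("wrist");np.savez("w4.npz",**im);cv2.imwrite("pics/w4.png",im["frame"][:,:,::-1])
o=observe();print(o["position"],o["grip_width"])
E
```

```text
time_s: 5.0
position: [0.5796, -0.2569, 0.0521]
tool_rot: [[0.934, 0.358, -0.002], [0.358, -0.934, 0.001], [-0.001, -0.002, -1.0]]
ft_force: [-0.1, 0.5, 0.3]
grip_width: 0.0299
[ 0.58002019 -0.25708504  0.05305423] 0.02960237074453028
```

View pics/w4.png

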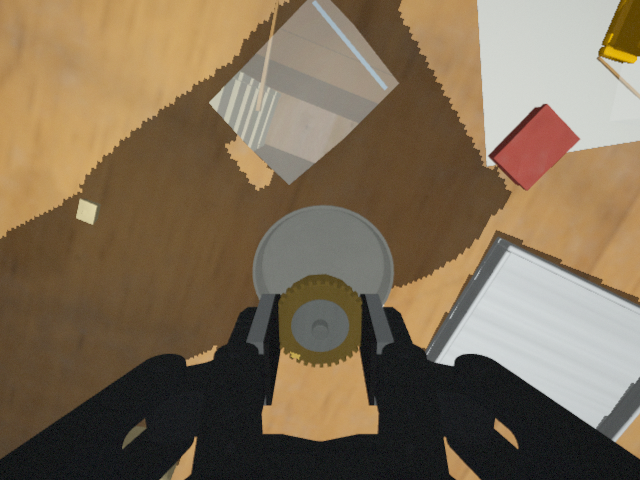

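The wrist view has the cup rim spanning columns 253–394 (top at row 206), just beyond the held barrel. I'll cross-check the centre.

```bash
python3 - <<'E'
from h import *
im=load("w4")
print([onplane(im,323.5,v,.012).round(4) for v in (268,272,275)])
a=onplane(im,253,268,.012);b=onplane(im,394,268,.012);print(np.linalg.norm(a-b))
R=np.array([[.934,.358,0],[.358,-.934,0],[0,0,-1]])
top=onplane(im,323.5,206,.012);print("from far rim",(top-R[:,0]*.034).round(4))
E
```

```text
[array([ 0.5828, -0.2568,  0.012 ]), array([ 0.5808, -0.2576,  0.012 ]), array([ 0.5794, -0.2581,  0.012 ])]
0.06787925905641295
from far rim [ 0.5794 -0.258   0.012 ]
```

```bash
python3 -m pendant '[25,0,-0.01,0.3,0,0,0, 25,0,0,0.3,0,0,0, 25,0,0,0.15,0,0,0, 25,0,0,0,0,0,0]'
python3 - <<'E'
from h import *
from rig import *
t=get_image("scene");crop(t,330,240,450,330,6,"pics/s5.png")
o=observe();print(o["position"],o["grip_width"])
E
```

```text
time_s: 5.45
position: [0.5796, -0.2565, 0.0152]
tool_rot: [[0.934, 0.358, -0.0], [0.358, -0.934, 0.0], [-0.0, -0.001, -1.0]]
ft_force: [-0.4, 0.1, -0.3]
grip_width: 0.0295
[ 0.57988073 -0.25671087  0.01586195] 0.029878979397568433
```

View pics/s5.png

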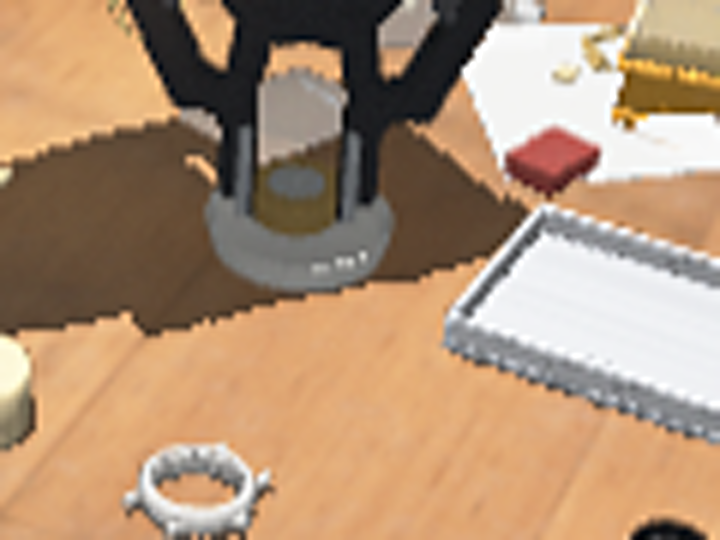

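The barrel is going into the cup, with the finger tips inside the rim. I'll continue in small steps and watch the force.

```bash
python3 -m pendant '[25,0,0,0.06,0,0,0, 25,0,0,0.05,0,0,0, 25,0,0,0,0,0,0]'; python3 -m pendant '[25,0,0,0.04,0,0,0, 25,0,0,0,0,0,0]'; python3 -m pendant '[25,0,0,0.03,0,0,0, 25,0,0,0,0,0,0]'
```

```text
time_s: 5.8
position: [0.5796, -0.2566, 0.0098]
tool_rot: [[0.934, 0.358, 0.0], [0.358, -0.934, 0.0], [0.0, -0.0, -1.0]]
ft_force: [0.2, -0.1, -0.4]
grip_width: 0.03
time_s: 6.0
position: [0.5796, -0.2566, 0.0077]
tool_rot: [[0.934, 0.358, -0.0], [0.358, -0.934, 0.0], [-0.0, -0.0, -1.0]]
ft_force: [0.3, -0.3, -0.6]
grip_width: 0.0299
time_s: 6.2
position: [0.5796, -0.2566, 0.0062]
tool_rot: [[0.934, 0.358, -0.0], [0.358, -0.934, 0.0], [-0.0, -0.0, -1.0]]
ft_force: [0.3, -0.5, -0.7]
grip_width: 0.0295
```

```bash
python3 -m pendant '[25,0,0,0.015,0,0,0, 25,0,0,0,0,0,0, 33,0,0,0,0,0,0, 36,0,0,0,0,0,0, 36,0,0,0,0,0,0, 36,0,0,0,0,0,0]'; python3 - <<'E'
from h import *
from rig import *
im=get_image("wrist");cv2.imwrite("pics/w6.png",im["frame"][:,:,::-1])
o=observe();print(o["position"],o["grip_width"],o["ft_force"])
E
```

```text
time_s: 6.8
position: [0.5797, -0.2566, 0.0055]
tool_rot: [[0.934, 0.358, -0.0], [0.358, -0.934, 0.0], [-0.0, -0.0, -1.0]]
ft_force: [-0.6, -0.6, -0.2]
grip_width: 0.0361
[ 0.57963852 -0.25661115  0.00546163] 0.035855190698387295 [0.04527677 0.07884316 0.60258306]
```

View pics/w6.png

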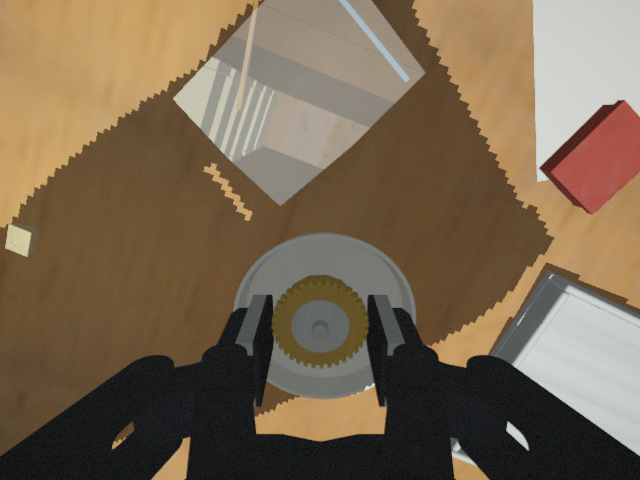

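The barrel sits flat in the cup and is released; both pads are clear of the rim. Lifting, then turning toward the watch case.

```bash
python3 -m pendant '[36,0,0,-0.2,0,0,0, 36,0,0,-0.5,0,0,0, 36,0,0,-0.8,0,0,0, 50,0,0,-0.8,0,0,-0.92, 50,0,0,0,0,0,-0.92, 50,0,0,0,0,0,-0.92, 50,0,0,0,0,0,-0.92, 50,0,0,0,0,0,-0.92, 50,0,0,0,0,0,-0.92, 55,0,0,0,0,0,0]'
python3 -m pendant '[55,-0.37,-0.51,0,0,0,0, 55,-0.37,-0.51,0,0,0,0, 55,-0.37,-0.51,0,0,0,0, 55,-0.37,-0.51,0,0,0,0, 55,-0.36,-0.5,0,0,0,0, 55,0,0,0,0,0,0, 55,0,0,0,0,0,0]'
python3 - <<'E'
from h import *
from rig import *
im=get_image("wrist");np.savez("w7.npz",**im);cv2.imwrite("pics/w7.png",im["frame"][:,:,::-1])
t=get_image("scene");crop(t,330,240,450,330,6,"pics/s7.png")
o=observe();print(o["position"],o["grip_width"],o["ft_force"])
E
```

```text
time_s: 7.85
position: [0.5797, -0.2567, 0.1213]
tool_rot: [[0.42, 0.908, 0.001], [0.908, -0.42, -0.0], [-0.0, 0.001, -1.0]]
ft_force: [-0.5, -0.3, 0.9]
grip_width: 0.055
time_s: 8.55
position: [0.4258, -0.287, 0.1212]
tool_rot: [[0.424, 0.906, 0.001], [0.906, -0.424, -0.001], [-0.0, 0.001, -1.0]]
ft_force: [1.1, -0.6, 0.1]
grip_width: 0.0552
[ 0.42650194 -0.2867345   0.12088571] 0.05491139357251946 [ 0.04375299  0.14220566 -0.84044483]
```

View pics/w7.png

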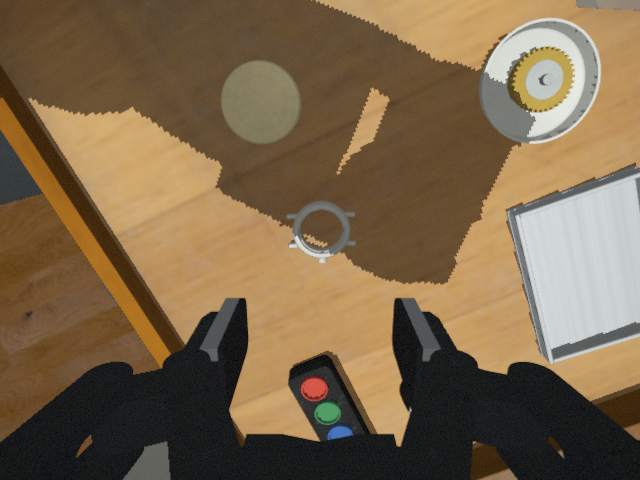

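View pics/s7.png

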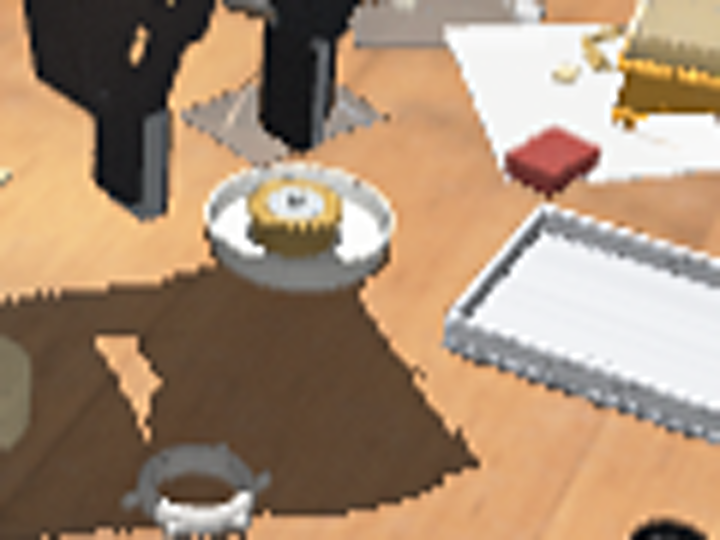

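The barrel is flat, gear up, in the cup. The watch case is at about (321,229) and its lugs are nearly level with the jaw axis. Refining.

```bash
python3 - <<'E'
from h import *
crop(load("w7"),275,190,370,270,8,"pics/w7c.png")
E
```

```text
(no output)
```

View pics/w7c.png

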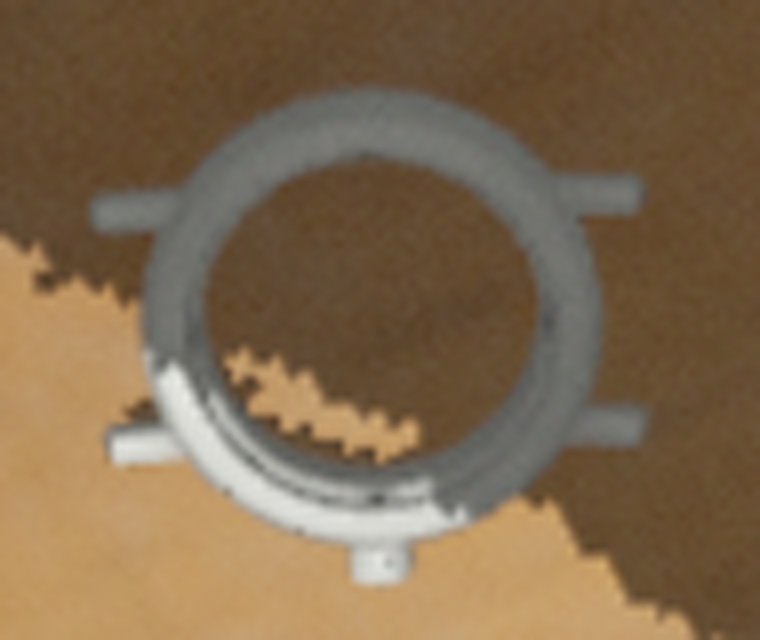

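```bash
python3 - <<'E'
from h import *
im=load("w7");f=lambda u,v:onplane(im,275+u/8,190+v/8,.0045)
a,b,c,d=f(92,212),f(108,443),f(642,193),f(645,422);ctr=(a+b+c+d)/4
y=(c+d-a-b)/2;print(ctr.round(4),np.linalg.norm(y),np.degrees(np.arctan2(y[1],y[0])))
from rig import *
P=np.mean([observe()["position"] for _ in range(5)],0);print(P)
yaw=np.radians(64.9+2.1);R=np.array([[np.cos(yaw),np.sin(yaw),0],[np.sin(yaw),-np.cos(yaw),0],[0,0,-1]])
print(plan(np.r_[ctr[:2],.003],R,np.array([.4262,-.2866,.121])))
E
```

```text
[ 0.4267 -0.2858  0.0045] 0.04507593861205589 -22.922621188022507
[ 0.42650194 -0.2867345   0.12088571]
[0.019 0.003 2.36 ]
```

```bash
python3 -m pendant '[60,0,0,0,0,0,-0.26, 60,0.01,0,0.6,0,0,0, 60,0,0,0.6,0,0,0, 60,0,0,0.5,0,0,0, 60,0,0,0.3,0,0,0, 60,0,0,0.2,0,0,0, 60,0,0,0.15,0,0,0, 60,0,0,0,0,0,0, 60,0,0,0,0,0,0]'
python3 - <<'E'
from h import *
from rig import *
im=get_image("wrist");np.savez("w8.npz",**im);cv2.imwrite("pics/w8.png",im["frame"][:,:,::-1])
t=get_image("scene");crop(t,300,260,420,350,6,"pics/s8.png")
o=observe();print(o["position"],o["grip_width"],o["ft_force"])
E
```

```text
time_s: 9.55
position: [0.4263, -0.2864, 0.0035]
tool_rot: [[0.387, 0.922, 0.001], [0.922, -0.387, -0.001], [-0.0, 0.001, -1.0]]
ft_force: [-0.0, 0.6, 0.5]
grip_width: 0.06
[ 0.42625913 -0.28648239  0.0037502 ] 0.0600390302786568 [ 0.11406124  0.00545096 -0.48455847]
```

View pics/w8.png

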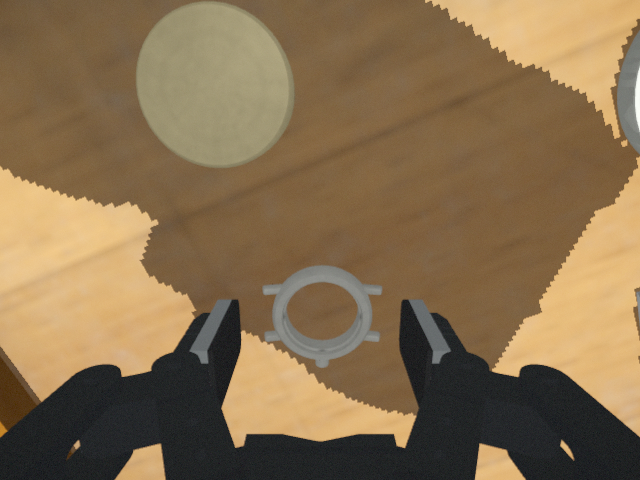

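View pics/s8.png

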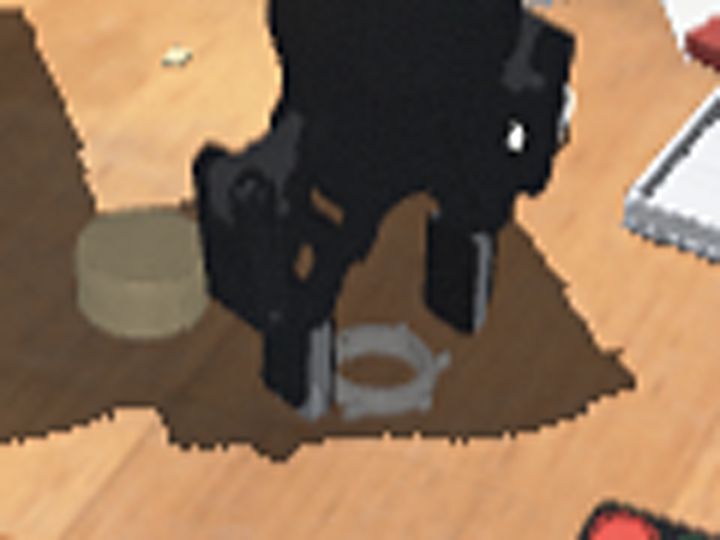

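The watch case, centred at about (321,313), lies between the pads with its lugs facing them. I'll check the tip height from depth before closing.

```bash
python3 - <<'E'
from h import *
im=load("w8")
for u,v in[(228,302),(222,325),(205,352),(420,325),(415,305),(435,352),(321,270),(268,290),(374,290),(272,337),(372,337),(321,364),(321,300),(321,400)]:print((u,v),depthpt(im,u,v).round(4))
E
```

```text
(228, 302) [ 0.3997 -0.2635  0.0157]
(222, 325) [ 0.4008 -0.2645  0.0313]
(205, 352) [ 0.3998 -0.2639  0.0471]
(420, 325) [ 0.4586 -0.2885  0.0319]
(415, 305) [ 0.4601 -0.2883  0.0193]
(435, 352) [ 0.4591 -0.2882  0.048 ]
(321, 270) [ 0.4336 -0.2677  0.0082]
(268, 290) [ 0.4119 -0.268   0.0066]
(374, 290) [ 0.4485 -0.2833  0.0069]
(272, 337) [ 0.4056 -0.2857  0.0084]
(372, 337) [ 0.4408 -0.3018  0.0064]
(321, 364) [ 0.4181 -0.3047  0.0073]
(321, 300) [ 4.275e-01 -2.823e-01  2.000e-04]
(321, 400) [ 0.4091 -0.3262 -0.0008]
```

```bash
python3 - <<'E'
from h import *
from scipy.spatial.transform import Rotation
for n,us in(("w2",(236,242,246,250)),("w3",(262,268,272,276)),("w8",(224,230,234,237))):
    im=load(n)
    print(n)
    for u in us:
        col=im["depth"][285:310,u];
        out=[]
        for v in range(290,306):
            p=depthpt(im,u,v);out.append(round(p[2]*1000,1))
        print(u,out)
E
```

```text
w2
236 [np.float64(-0.8), np.float64(-0.8), np.float64(0.3), np.float64(1.3), np.float64(-0.5), np.float64(-0.7), np.float64(-1.2), np.float64(12.0), np.float64(12.8), np.float64(12.2), np.float64(14.2), np.float64(14.3), np.float64(16.3), np.float64(16.5), np.float64(17.5), np.float64(18.8)]
242 [np.float64(-0.6), np.float64(0.4), np.float64(0.1), np.float64(-0.4), np.float64(-1.4), np.float64(-0.3), np.float64(-0.4), np.float64(10.9), np.float64(12.4), np.float64(13.9), np.float64(13.3), np.float64(15.6), np.float64(14.7), np.float64(16.6), np.float64(17.1), np.float64(19.0)]
246 [np.float64(-0.4), np.float64(-0.8), np.float64(-0.9), np.float64(-1.0), np.float64(-0.2), np.float64(-0.9), np.float64(0.2), np.float64(10.5), np.float64(12.1), np.float64(13.8), np.float64(14.6), np.float64(14.9), np.float64(14.5), np.float64(16.5), np.float64(17.2), np.float64(18.4)]
250 [np.float64(0.4), np.float64(-0.5), np.float64(-0.7), np.float64(-1.4), np.float64(-1.2), np.float64(-0.6), np.float64(-1.0), np.float64(11.7), np.float64(12.5), np.float64(12.4), np.float64(13.1), np.float64(13.5), np.
[... 1762 characters left out ...]
(-2.0), np.float64(13.1), np.float64(15.1), np.float64(15.9), np.float64(17.0), np.float64(17.7), np.float64(17.9)]
234 [np.float64(-0.4), np.float64(0.2), np.float64(-1.1), np.float64(-0.6), np.float64(-0.9), np.float64(-1.0), np.float64(-0.2), np.float64(-0.3), np.float64(-0.3), np.float64(-0.2), np.float64(15.2), np.float64(15.4), np.float64(15.8), np.float64(17.3), np.float64(16.4), np.float64(17.3)]
237 [np.float64(-1.8), np.float64(-0.6), np.float64(-0.1), np.float64(-1.0), np.float64(-0.8), np.float64(-1.1), np.float64(-0.4), np.float64(-1.5), np.float64(-1.9), np.float64(-0.7), np.float64(11.8), np.float64(12.3), np.float64(11.9), np.float64(11.2), np.float64(13.0), np.float64(11.7)]
```

Open tips sit about 7–10 mm behind the TCP (tip at about 11 mm now), so I need to go about 6.5 mm lower before closing on the lugs.

```bash
python3 -m pendant '[56,0,0,0.07,0,0,0, 54,0,0,0.06,0,0,0, 54,0,0,0,0,0,0, 30,0,0,0,0,0,0, 30,0,0,0,0,0,0, 30,0,0,0,0,0,0, 30,0,0,0,0,0,0, 30,0,0,0,0,0,0]' 25
python3 - <<'E'
from h import *
from rig import *
im=get_image("wrist");np.savez("w9.npz",**im);cv2.imwrite("pics/w9.png",im["frame"][:,:,::-1])
o=observe();print(o["position"],o["grip_width"],o["ft_force"])
for u,v in((268,300),(374,300),(262,300),(380,300)): print(depthpt(im,u,v))
E
```

```text
time_s: 10.45
position: [0.4269, -0.2873, -0.0011]
tool_rot: [[0.387, 0.922, 0.003], [0.922, -0.387, -0.003], [-0.002, 0.004, -1.0]]
ft_force: [-1.3, 1.1, 23.9]
grip_width: 0.0366
[ 0.42687298 -0.28728473 -0.00109103] 0.03682159061587006 [-1.23701498  1.50730551 24.24666918]
[ 0.41321394 -0.26957421  0.00983468]
[ 0.44799688 -0.28439032  0.00960898]
[ 0.41111326 -0.26890017  0.00942001]
[ 0.44993033 -0.28591428  0.00823762]
```

View pics/w9.png

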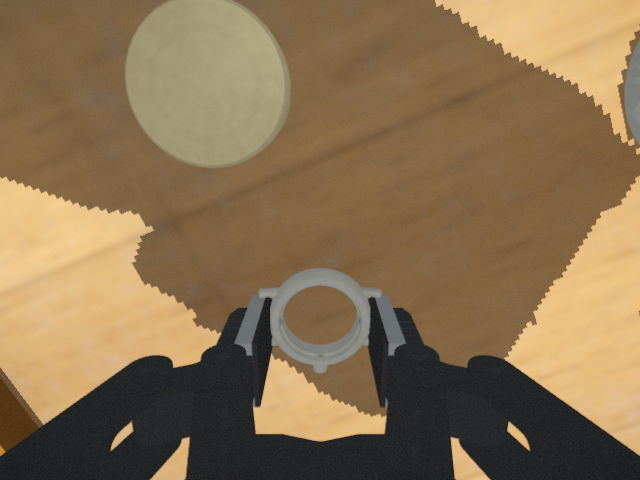

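The ring is gripped at 36.8 mm, but the tips press on the bench with 24 N. I'll ease off and lift.

```bash
python3 -m pendant '[30,0,0,-0.05,0,0,0, 30,0,0,-0.03,0,0,0, 30,0,0,0,0,0,0]' 35; python3 -m pendant '[30,0,0,-0.2,0,0,0, 30,0,0,-0.4,0,0,0, 30,0,0,-0.6,0,0,0, 30,0,0,0,0,0,0, 30,0,0,0,0,0,0]'
python3 - <<'E'
from h import *
from rig import *
im=get_image("wrist");np.savez("w10.npz",**im);cv2.imwrite("pics/w10.png",im["frame"][:,:,::-1])
t=get_image("scene");crop(t,300,240,420,330,6,"pics/s10.png")
o=observe();print(o["position"],o["grip_width"],o["ft_force"])
E
```

```text
time_s: 10.8
position: [0.4259, -0.2861, 0.0005]
tool_rot: [[0.388, 0.922, -0.0], [0.922, -0.388, 0.0], [0.0, -0.0, -1.0]]
ft_force: [-0.5, -0.0, -0.6]
grip_width: 0.0357
time_s: 11.3
position: [0.426, -0.2862, 0.0611]
tool_rot: [[0.388, 0.922, 0.001], [0.922, -0.388, -0.001], [-0.0, 0.001, -1.0]]
ft_force: [0.4, 1.4, -0.6]
grip_width: 0.0356
[ 0.42558078 -0.28584461  0.06000232] 0.035975328370832595 [ 0.56796296 -0.93102754 -1.87726137]
```

View pics/w10.png

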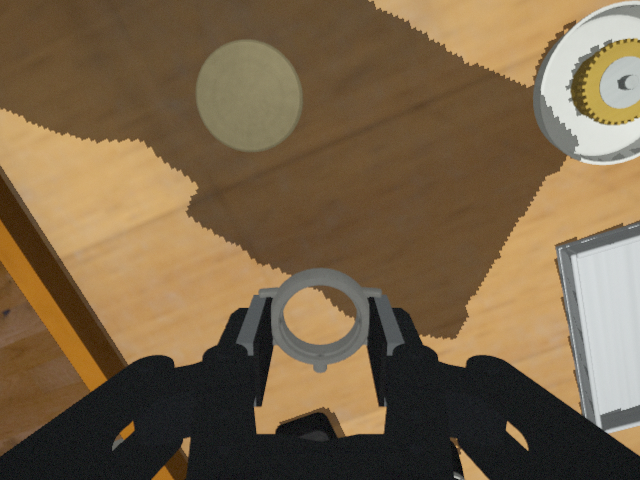

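View pics/s10.png

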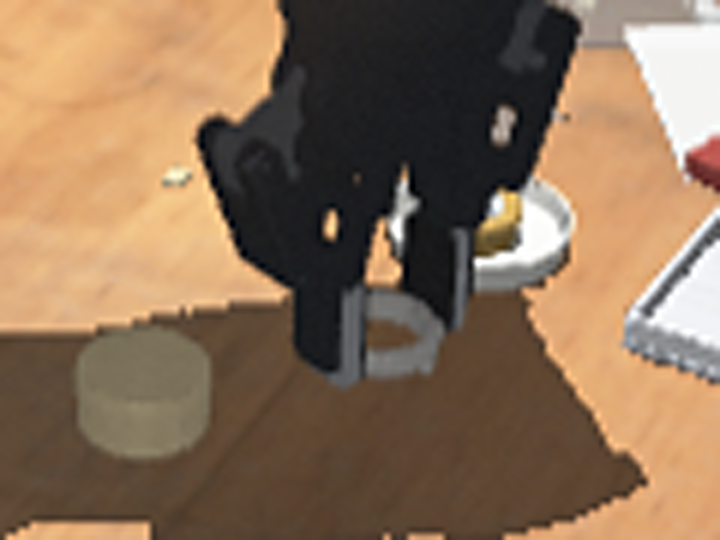

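The watch case is held level. Now I'll rotate 72° so the jaws align with the tray's long side and carry the case over.

```bash
python3 -m pendant '[30,0,0,-0.3,0,0,0, 30,0,0,-0.3,0,0,0.9, 30,0,0,0,0,0,0.9, 30,0,0,0,0,0,0.9, 30,0,0,0,0,0,0.9, 30,0,0,0,0,0,0.9, 30,0,0,0,0,0,0.9, 30,0,0,0,0,0,0.9, 30,0,0,0,0,0,0.9, 30,0,0,0,0,0,0.9, 30,0,0,0,0,0,0.9, 30,0,0,0,0,0,0]'
python3 -m pendant '[30,0.54,0.29,0,0,0,0, 30,0.54,0.29,0,0,0,0, 30,0.54,0.29,0,0,0,0, 30,0.54,0.29,0,0,0,0, 30,0.54,0.28,0,0,0,0, 30,0.53,0.28,0,0,0,0, 30,0,0,0.4,0,0,0, 30,0,0,0.3,0,0,0, 30,0,0,0,0,0,0, 30,0,0,0,0,0,0]'
python3 - <<'E'
from h import *
from rig import *
im=get_image("wrist");np.savez("w11.npz",**im);cv2.imwrite("pics/w11.png",im["frame"][:,:,::-1])
o=observe();print(o["position"],o["grip_width"],o["ft_force"])
E
```

```text
time_s: 12.6
position: [0.4256, -0.2859, 0.0897]
tool_rot: [[0.996, -0.085, -0.001], [-0.085, -0.996, 0.001], [-0.001, -0.001, -1.0]]
ft_force: [-0.2, 0.2, -0.3]
grip_width: 0.0358
time_s: 13.6
position: [0.5795, -0.3853, 0.0553]
tool_rot: [[0.997, -0.082, -0.001], [-0.082, -0.997, 0.001], [-0.001, -0.001, -1.0]]
ft_force: [0.0, 0.3, 0.4]
grip_width: 0.0359
[ 0.5798178  -0.38554207  0.05613683] 0.03553559053069451 [ 0.04879398 -0.35516419  0.59165862]
```

View pics/w11.png

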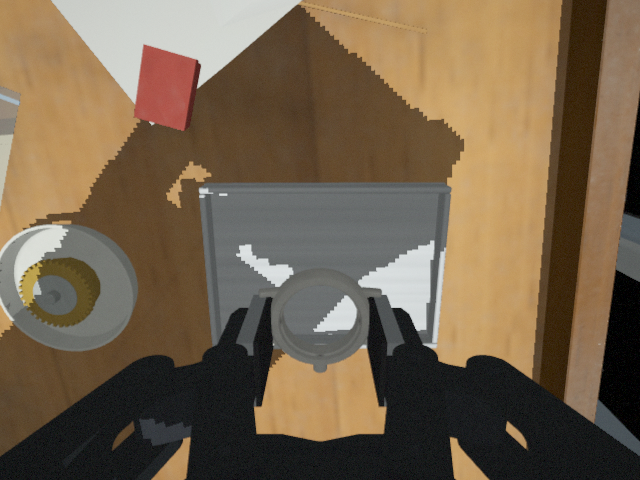

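The case is centred over the tray (rim columns 203–448) with the jaws parallel to its long side. Lowering.

```bash
python3 -m pendant '[30,0,0,0.3,0,0,0, 30,0,0,0.3,0,0,0, 30,0,0,0.2,0,0,0, 30,0,0,0.12,0,0,0, 30,0,0,0.07,0,0,0, 30,0,0,0,0,0,0, 30,0,0,0,0,0,0]';python3 -m pendant '[30,0,0,0.03,0,0,0, 30,0,0,0,0,0,0]';python3 -m pendant '[30,0,0,0.02,0,0,0, 30,0,0,0,0,0,0]'
```

```text
time_s: 14.35
position: [0.5799, -0.3856, 0.0065]
tool_rot: [[0.996, -0.084, 0.001], [-0.084, -0.996, -0.001], [0.001, 0.0, -1.0]]
ft_force: [0.1, -0.4, 0.4]
grip_width: 0.0358
time_s: 14.55
position: [0.5797, -0.3855, 0.0048]
tool_rot: [[0.996, -0.084, 0.0], [-0.084, -0.996, -0.0], [0.0, 0.0, -1.0]]
ft_force: [0.4, 1.8, -0.6]
grip_width: 0.0355
time_s: 14.75
position: [0.5796, -0.3854, 0.0035]
tool_rot: [[0.996, -0.084, -0.0], [-0.084, -0.996, 0.0], [-0.0, -0.0, -1.0]]
ft_force: [-0.0, -0.2, 1.1]
grip_width: 0.0359
```

```bash
python3 -m pendant '[30,0,0,0.012,0,0,0, 30,0,0,0,0,0,0]';python3 -m pendant '[40,0,0,0,0,0,0, 46,0,0,0,0,0,0, 50,0,0,0,0,0,0, 50,0,0,0,0,0,0, 50,0,0,-0.1,0,0,0, 50,0,0,-0.3,0,0,0, 50,0,0,-0.6,0,0,0, 50,0,0,-0.8,0,0,0, 50,0,0,-0.6,0,0,0, 50,0,0,0,0,0,0]'
python3 - <<'E'
from h import *
from rig import *
im=get_image("wrist");np.savez("w12.npz",**im);cv2.imwrite("pics/w12.png",im["frame"][:,:,::-1])
t=get_image("scene");crop(t,330,240,490,360,5,"pics/s12.png")
o=observe();print(o["position"],o["grip_width"],o["ft_force"])
E
```

```text
time_s: 14.95
position: [0.5796, -0.3854, 0.0029]
tool_rot: [[0.996, -0.084, -0.0], [-0.084, -0.996, 0.0], [-0.0, -0.0, -1.0]]
ft_force: [0.3, 0.4, -0.2]
grip_width: 0.0358
time_s: 15.95
position: [0.5812, -0.3867, 0.1298]
tool_rot: [[0.996, -0.084, 0.008], [-0.083, -0.996, -0.007], [0.008, 0.007, -1.0]]
ft_force: [0.9, -0.4, -0.6]
grip_width: 0.05
[ 0.57979192 -0.3854852   0.1244913 ] 0.049903846752272836 [ 0.29585962 -0.62337912 -0.47274893]
```

View pics/w12.png

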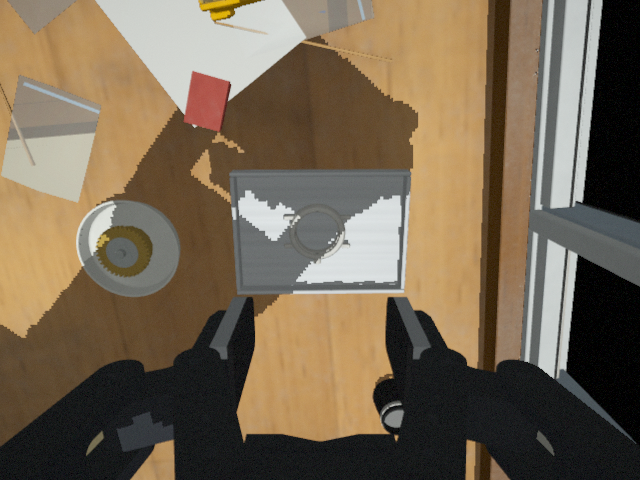

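View pics/s12.png

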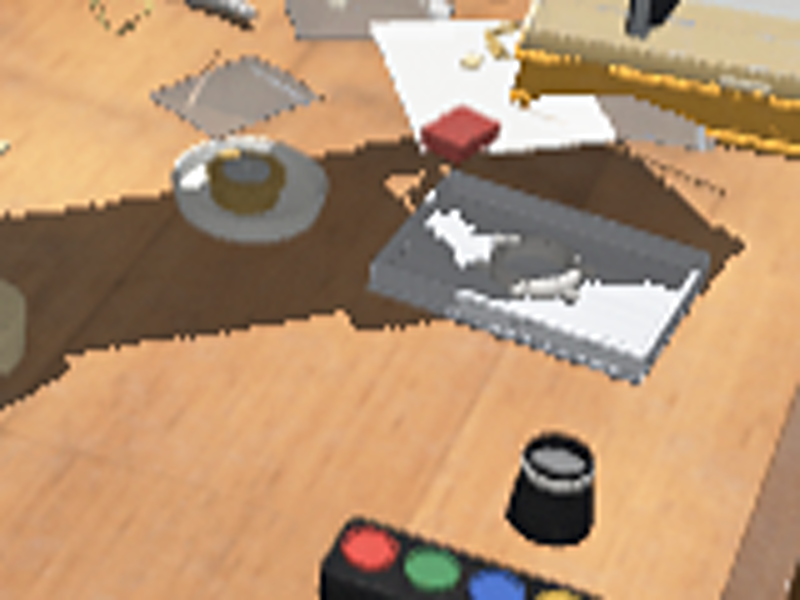

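The watch case lies flat in the middle of the tray at (318,230) in the wrist view, and the cup and barrel are undisturbed. Heading to the tab, passing well in front of the overhead box.

```bash
python3 -m pendant '[50,0,0,0,0,0,0.6, 50,0,0,0,0,0,0.58, 50,-0.465,-0.65,-0.06,0,0,0, 50,-0.465,-0.65,-0.06,0,0,0, 50,-0.465,-0.65,-0.06,0,0,0, 50,-0.465,-0.65,-0.06,0,0,0, 50,-0.465,-0.65,-0.06,0,0,0, 50,-0.465,-0.65,-0.06,0,0,0, 50,-0.465,-0.65,-0.06,0,0,0, 50,-0.465,-0.65,-0.06,0,0,0, 50,-0.465,-0.65,-0.06,0,0,0]'
python3 -m pendant '[50,0.09,-0.73,-0.07,0,0,0, 50,0.09,-0.73,-0.07,0,0,0, 50,0.09,-0.73,-0.07,0,0,0, 50,0.09,-0.73,-0.07,0,0,0, 50,0.09,-0.73,-0.07,0,0,0, 50,0.09,-0.73,-0.07,0,0,0, 50,0,0,0,0,0,0, 50,0,0,0,0,0,0]'
python3 - <<'E'
from h import *
from rig import *
im=get_image("wrist");np.savez("w13.npz",**im);cv2.imwrite("pics/w13.png",im["frame"][:,:,::-1])
o=observe();print(o["position"],o["grip_width"],o["ft_force"],o["q"])
E
```

```text
time_s: 17.15
position: [0.4474, -0.0488, 0.1494]
tool_rot: [[0.969, -0.246, -0.002], [-0.246, -0.969, 0.001], [-0.002, -0.0, -1.0]]
ft_force: [1.3, -0.2, -0.1]
grip_width: 0.0501
time_s: 17.95
position: [0.5282, 0.1556, 0.17]
tool_rot: [[0.97, -0.245, -0.002], [-0.245, -0.97, -0.0], [-0.002, 0.001, -1.0]]
ft_force: [-0.6, 0.2, -0.2]
grip_width: 0.0503
[0.52819461 0.1548542  0.17018408] 0.049976336014166414 [ 0.64862853 -0.32476811 -0.11118568] [ 4.02162898e+00  2.48573988e+01  8.00460676e+01 -1.63395679e-02
  7.52145114e+01  1.08256628e+02]
```

View pics/w13.png

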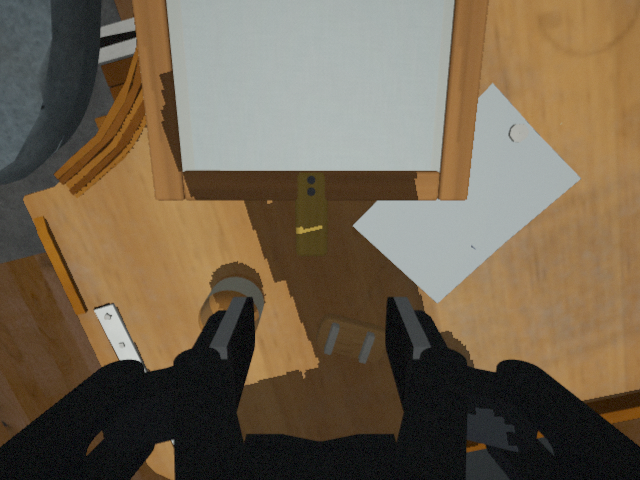

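The lid front edge is at row 200, level with the jaws. The tab spans columns 297–326 down to row 255. Computing its position.

```bash
python3 - <<'E'
from h import *
from rig import *
im=load("w13");o=observe()
for z in(.07,):
    tip=onplane(im,311.5,255.5,z);edge=onplane(im,311.5,200,z);l=onplane(im,297,240,z);r=onplane(im,326.5,240,z)
    print(tip.round(4),edge.round(4),np.linalg.norm(tip-edge),np.linalg.norm(l-r))
    a=onplane(im,160,200,z);b=onplane(im,465,200,z);d=a-b;print("yaw",np.degrees(np.arctan2(-d[0],d[1])),np.linalg.norm(d),((a+b)/2).round(4))
    cx=(edge-tip)/np.linalg.norm(edge-tip)
    print(np.degrees(np.arctan2(cx[1],cx[0])))
    hyp=.969,-.247
    P=edge-np.array([.969,-.247,0])*.024;print("grip",P.round(4),"other",(tip+np.array([.969,-.247,0])*.012).round(4))
for u,v in((311,225),(311,245),(311,185)):print(depthpt(im,u,v).round(4))
p=o["position"];p[:2]=[.5284,.1554]
R=np.array([[.969,-.247,0],[-.247,-.969,0],[0,0,-1.]]).T
R=np.c_[[.969,-.247,0],[-.247,-.969,0],[0,0,-1.]]
print(plan(np.r_[P[:2],.055],R,p))
E
```

```text
[0.5181 0.1636 0.07  ] [0.5526 0.1547 0.07  ] 0.03565632504878457 0.018446007434300415
yaw -14.165074604029607 0.18517697117212367 [0.5524 0.1541 0.07  ]
-14.499262537223146
grip [0.5293 0.1606 0.07  ] other [0.5297 0.1606 0.07  ]
[0.5382 0.1587 0.0728]
[0.5253 0.162  0.0713]
[0.5617 0.1526 0.0711]
[-0.008 -0.105  2.304]
```

```bash
python3 -m pendant '[45,0,-0.1,0.5,0,0,0, 42,0,0,0.5,0,0,0, 42,0,0,0.5,0,0,0, 42,0,0,0.4,0,0,0, 42,0,0,0.3,0,0,0, 42,0,0,0.18,0,0,0, 42,0,0,0,0,0,0, 42,0,0,0,0,0,0]'
python3 - <<'E'
from h import *
from rig import *
im=get_image("wrist");np.savez("w14.npz",**im);cv2.imwrite("pics/w14.png",im["frame"][:,:,::-1])
t=get_image("scene");np.savez("s14.npz",**t);crop(t,140,150,320,285,4,"pics/s14.png")
o=observe();print(o["position"],o["grip_width"],o["ft_force"])
r,h=174,5;f=lambda a:np.array([-(r*np.cos(a)-h*np.sin(a)),r*np.sin(a)+h*np.cos(a)])
A=np.radians(np.arange(0,46,5));P=np.array([f(a) for a in A]);print((np.diff(P,axis=0)/50).round(3))
E
```

```text
time_s: 18.8
position: [0.5303, 0.1596, 0.0525]
tool_rot: [[0.969, -0.247, 0.001], [-0.247, -0.969, 0.0], [0.001, -0.0, -1.0]]
ft_force: [1.1, 0.1, -0.1]
grip_width: 0.042
[0.53047731 0.15988409 0.05283271] 0.0421352206907647 [ 0.30586701 -0.19158631 -0.1762345 ]
[[0.022 0.303]
 [0.048 0.3  ]
 [0.074 0.295]
 [0.1   0.287]
 [0.124 0.277]
 [0.148 0.265]
 [0.17  0.251]
 [0.192 0.236]
 [0.212 0.218]]
```

View pics/w14.png

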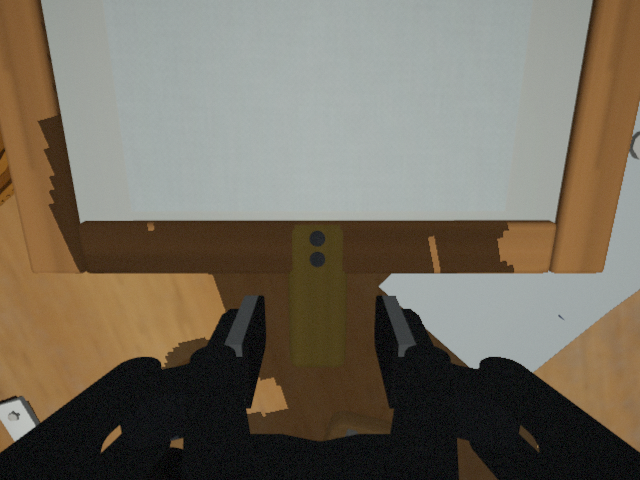

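View pics/s14.png

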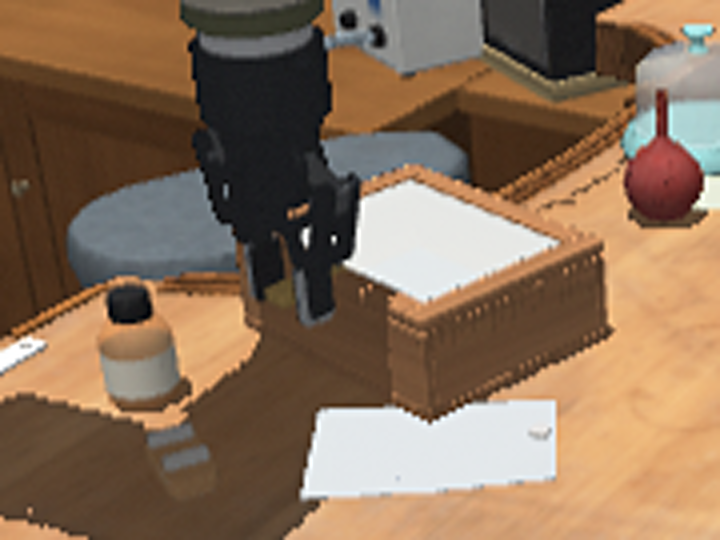

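The tab (columns 290–344) is centred between the fingers. I'll go 4 mm lower, close, and test a small lift.

```bash
python3 -m pendant '[42,0,0,0.08,0,0,0, 42,0,0,0,0,0,0, 10,0,0,0,0,0,0, 10,0,0,0,0,0,0, 10,0,0,0,0,0,0, 10,0,0,0,0,0,0, 10,0,0,0,0,0,0]' 60
python3 -m pendant '[10,0.01,0,-0.15,0,0,0, 10,0.012,0,-0.153,0,0,0, 10,0.022,0,-0.15,0,0,0, 10,0.026,0,-0.15,0,0,0, 10,0,0,0,0,0,0]'
python3 - <<'E'
from h import *
from rig import *
t=get_image("scene");crop(t,140,150,320,285,4,"pics/s15.png")
im=get_image("wrist");cv2.imwrite("pics/w15.png",im["frame"][:,:,::-1])
o=observe();print(o["position"],o["grip_width"],o["ft_force"],o["wrist_torque"])
E
```

```text
time_s: 19.6
position: [0.5302, 0.1605, 0.0483]
tool_rot: [[0.969, -0.246, 0.001], [-0.246, -0.969, 0.001], [0.0, -0.001, -1.0]]
ft_force: [-0.3, 5.8, 3.2]
grip_width: 0.0187
time_s: 20.1
position: [0.5341, 0.1595, 0.0784]
tool_rot: [[0.969, -0.246, 0.001], [-0.246, -0.969, 0.001], [0.001, -0.001, -1.0]]
ft_force: [3.6, 5.7, -3.9]
grip_width: 0.0185
[0.53397218 0.15949601 0.07786793] 0.018300823045785522 [ 4.40363245  5.17830892 -3.79549332] [ 0.88564489 -0.38967058  0.06669734]
```

View pics/s15.png

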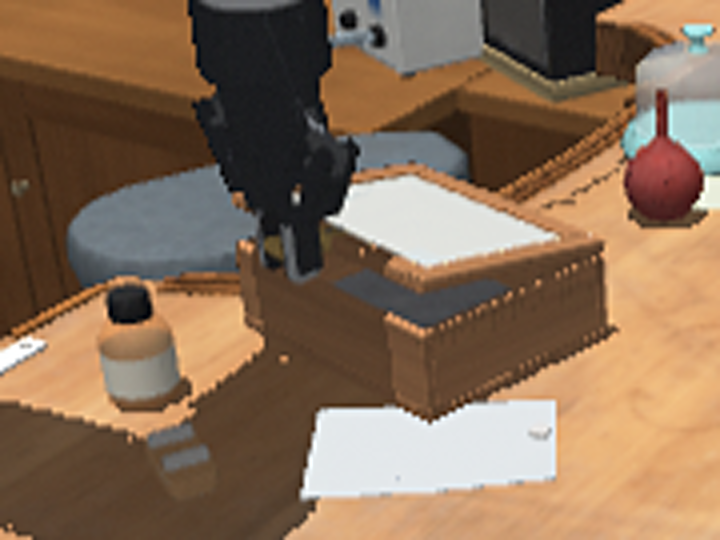

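View pics/w15.png

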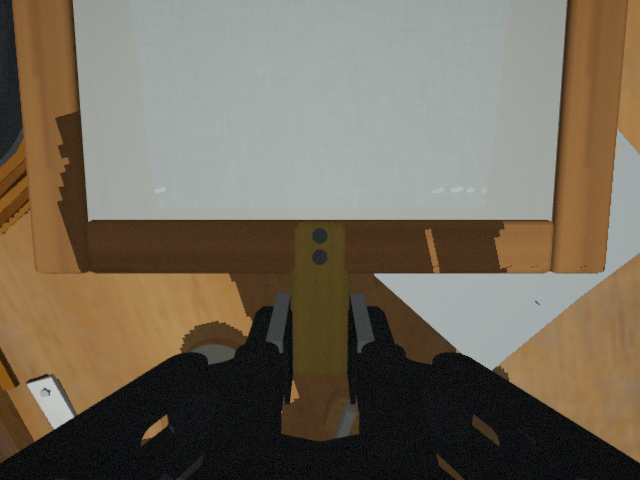

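The lid is lifting cleanly, now at about 10°, with the tab in the pads. Following the arc on to about 40°.

```bash
python3 -m pendant '[10,0.036,0,-0.148,0,0,0, 10,0.038,0,-0.147,0,0,0, 10,0.048,0,-0.144,0,0,0, 10,0.052,0,-0.143,0,0,0, 10,0.06,0,-0.14,0,0,0, 10,0.064,0,-0.137,0,0,0, 10,0.072,0,-0.134,0,0,0, 10,0.076,0,-0.131,0,0,0, 10,0.083,0,-0.127,0,0,0, 10,0.087,0,-0.124,0,0,0, 10,0.094,0,-0.12,0,0,0, 10,0.098,0,-0.116,0,0,0]'
python3 -m pendant '[10,0,0,0,0,0,0, 10,0,0,0,0,0,0]'
python3 - <<'E'
from h import *
from rig import *
t=get_image("scene");np.savez("s16.npz",**t);crop(t,140,130,320,265,4,"pics/s16.png")
im=get_image("wrist");np.savez("w16.npz",**im);cv2.imwrite("pics/w16.png",im["frame"][:,:,::-1])
o=observe();print(o["position"],o["grip_width"],o["ft_force"],o["wrist_torque"])
E
```

```text
time_s: 21.4
position: [0.5725, 0.1497, 0.1573]
tool_rot: [[0.969, -0.246, -0.002], [-0.246, -0.969, 0.001], [-0.003, -0.001, -1.0]]
ft_force: [5.8, 5.7, -8.4]
grip_width: 0.0185
time_s: 21.6
position: [0.5726, 0.1497, 0.1574]
tool_rot: [[0.969, -0.246, -0.001], [-0.246, -0.969, 0.001], [-0.002, -0.001, -1.0]]
ft_force: [4.5, 5.7, -5.6]
grip_width: 0.0186
[0.57260381 0.14967539 0.15742266] 0.018886780993444843 [ 3.66540977  5.49437829 -5.92452904] [ 0.98006003 -0.40593218 -0.11405313]
```

View pics/s16.png

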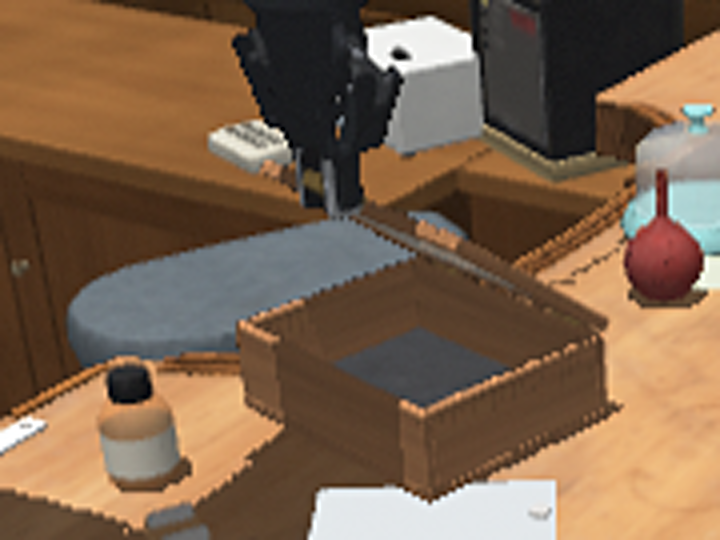

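View pics/w16.png

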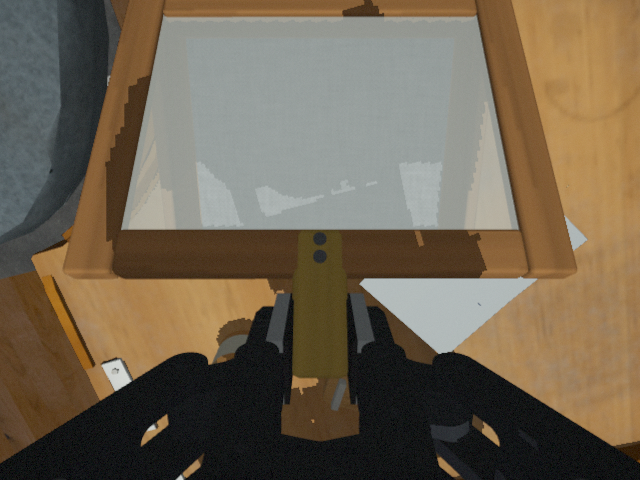

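The lid is partly open, and the tab is still centred in the pads (293–348). I'll measure the angle by fitting a plane to the frame's depth points.

```bash
cat > ang.py <<'E'
import sys
from h import *
def ang(im,pts_px=None):
    # frame pixels inside left, right, front strips
    m=np.zeros((480,640),np.uint8)
    for poly in ([(85,262),(108,262),(148,60),(136,60)],[(535,262),(560,262),(505,60),(490,60)],[(120,240),(285,240),(285,268),(115,268)],[(355,240),(525,240),(535,268),(355,268)]):
        cv2.fillPoly(m,[np.int32(poly)],255)
    P=np.array([depthpt(im,u,v) for v,u in np.argwhere(m>0)[::5] if im["depth"][v,u]>0])
    for _ in range(4):
        c=P.mean(0);n=np.linalg.svd(P-c,full_matrices=False)[2][2];n*=np.sign(n[2]);r=(P-c)@n;P=P[np.abs(r)<max(.003,2*r.std())] if _<3 else P
    return np.degrees(np.arccos(n[2])),n,r.std(),len(P)
if __name__=="__main__":
    from rig import *
    if len(sys.argv)>1: im=load(sys.argv[1])
    else: im=get_image("wrist")
    print(ang(im))
E
python3 ang.py w16
python3 - <<'E'
from h import *
im=load("w16");ed=[depthpt(im,u,272) for u in(130,200,260,380,450,520)];print(np.round(ed,4))
for u,v in((320,350),(320,300),(320,372)):print(depthpt(im,u,v).round(4))
E
```

```text
(np.float64(38.77867519186622), array([ 0.60690022, -0.15472875,  0.77957113]), np.float64(0.0005807205654600864), 3591)
[[0.6074 0.2125 0.1621]
 [0.601  0.1877 0.162 ]
 [0.5957 0.1664 0.1622]
 [0.5847 0.1239 0.1616]
 [0.5786 0.0992 0.1621]
 [0.5722 0.0743 0.1617]]
[0.5702 0.1503 0.1807]
[0.5832 0.147  0.1702]
[0.5647 0.1517 0.1849]
```

Plane fit gives 38.8°, and the lid edge height agrees. I need 6.2° more.

```bash
python3 -m pendant '[10,0.062,0,-0.07,0,0,0, 10,0.064,0,-0.069,0,0,0, 10,0.066,0,-0.068,0,0,0, 10,0.067,0,-0.066,0,0,0, 10,0,0,0,0,0,0, 10,0,0,0,0,0,0, 10,0,0,0,0,0,0]'; python3 - <<'E'
from h import *
from rig import *
from ang import ang
im=get_image("wrist");np.savez("w17.npz",**im);cv2.imwrite("pics/w17.png",im["frame"][:,:,::-1])
print(ang(im))
E
```

```text
time_s: 22.4
position: [0.5851, 0.1465, 0.1706]
tool_rot: [[0.969, -0.246, -0.002], [-0.246, -0.969, 0.001], [-0.002, -0.0, -1.0]]
ft_force: [4.9, 5.3, -8.8]
grip_width: 0.0186
(np.float64(44.645281847840344), array([ 0.68106587, -0.17308508,  0.7114709 ]), np.float64(0.000562812722967957), 3583)
```

View pics/w17.png

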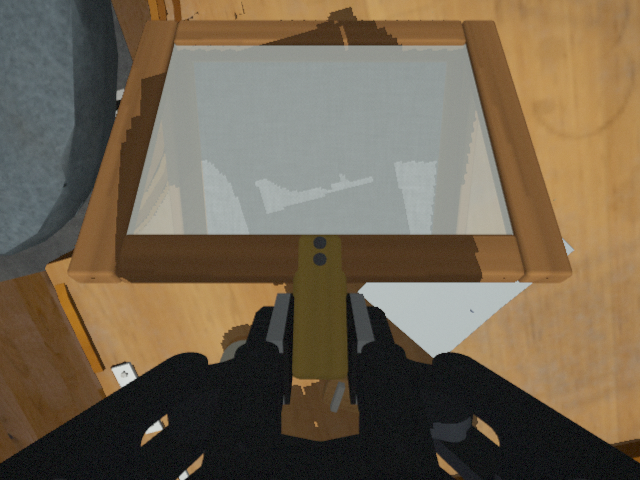

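It now reads 44.6°. I'll nudge it slightly, let it settle, then do the final checks.

```bash
python3 -m pendant '[10,0.015,0,-0.015,0,0,0, 10,0,0,0,0,0,0, 10,0,0,0,0,0,0, 10,0,0,0,0,0,0, 10,0,0,0,0,0,0, 10,0,0,0,0,0,0]'; python3 - <<'E'
from h import *
from rig import *
from ang import ang
im=get_image("wrist");print(ang(im)[0])
t=get_image("top");cv2.imwrite("pics/t18.png",t["frame"][:,:,::-1]);crop(t,270,220,470,340,4,"pics/t18c.png")
a=load("top0")
s=get_image("scene");cv2.imwrite("pics/s18.png",s["frame"][:,:,::-1])
im=get_image("wrist");print(ang(im)[0]);o=observe();print(o["position"],o["ft_force"],o["qvel"].round(2),o["grip_width"],o["time_s"])
E
```

```text
time_s: 23.05
position: [0.5856, 0.1464, 0.1711]
tool_rot: [[0.969, -0.246, -0.003], [-0.246, -0.969, 0.001], [-0.003, -0.0, -1.0]]
ft_force: [5.1, 5.9, -9.3]
grip_width: 0.0183
44.86391452265568
44.85627641304093
[0.5855476  0.14635561 0.17106927] [ 5.09039082  6.26823696 -9.22518141] [-0.01  0.05 -0.03  0.05 -0.    0.  ] 0.01916213429134141 23.25
```

View pics/t18.png

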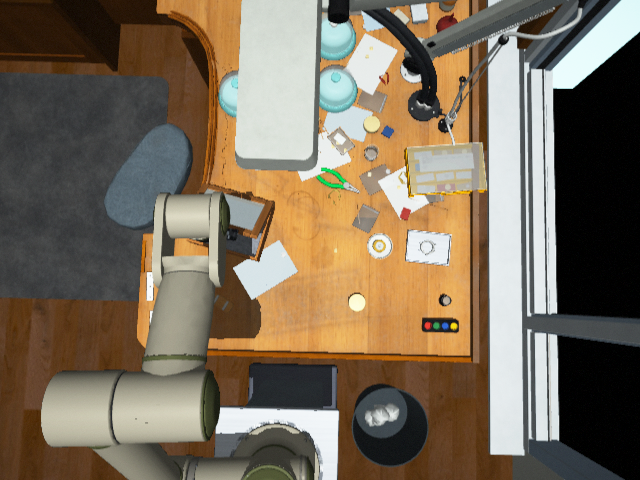

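View pics/t18c.png

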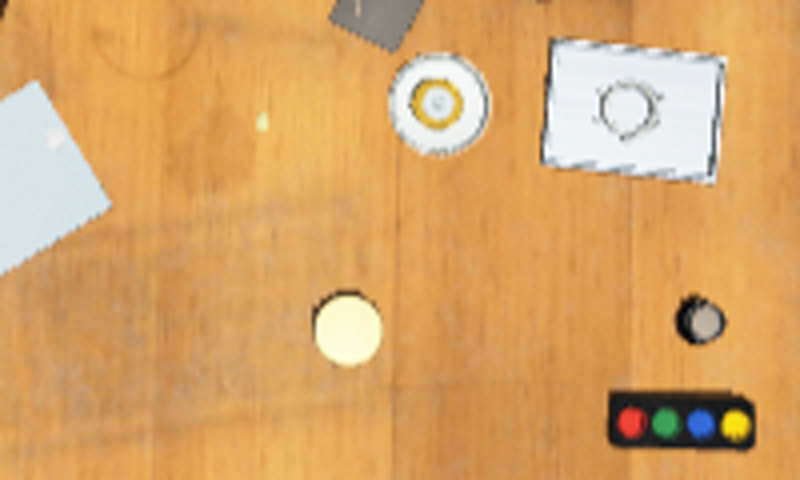

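View pics/s18.png

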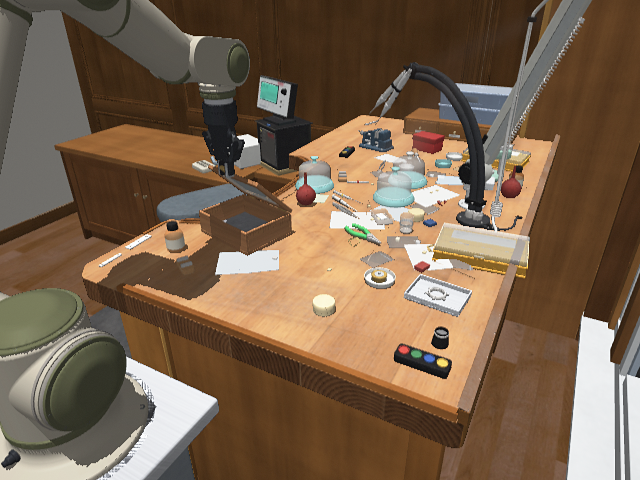

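The barrel is flat in the cup at (379,246) in the top view and the watch case flat in the tray at (427,247). The bystanders I can see haven't moved. The lid is steady at 44.9° and still gripped, so I'm handing in.

```bash
python3 -c "
from rig import *
print(close_job())"
```

```text
the job is handed in; nothing more can be done
None
```

The job is done and handed in at about 23 s, with the arm still holding the lid half open. The barrel went into the cup first, then the watch case into the tray, and only then did I raise the lid.

My last checks showed:
- **Lid:** a plane fitted to the lid frame read 44.9° in two pictures about 0.2 s apart. The joints were at rest, the tab was held at 60 N, and the wrist force was about 12 N.
- **Barrel and watch case:** the barrel sits flat, gear up, in the middle of the cup. The watch case lies flat in the middle of the tray.
- **Other things:** the brass box and loupe have not moved, judging by the before and after pictures. The oil bottle and movement holder are hidden from above by the arm and its shadow; in the scene view they look to be where they were.

While I gripped the watch case, the finger tips pressed on the bench with about 24 N. I eased off at once. After the lift, 38.8° was my first reading, so I nudged the lid in two small steps to 44.9°. No checks failed or disagreed.

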